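Slide the slim oxygen cylinder into its rack bay and drop the retaining bar

TASK

Park the tall slim oxygen cylinder that stands loose on the bench in the empty bay of the cylinder rack: push it low on its body so that it slides along the bench upright, never lifted or tipped, until it stands against the back of the bay. Then push the bay's raised retaining bar over and down across the front until it is fully shut. Leave everything else where it is.

Things in the scene. Friction and masses are not known exactly. Their poses are not given: they have to be found in the camera images.
- oxygen: Slim bare-steel oxygen cylinder standing loose: 60 mm diameter, straight to 200 mm, domed shoulder, brass valve with black cap, 265 mm tall in all, 0.5 to 0.9 kg. Its foot is 54 mm across and slides at a friction of 0.5 to 0.7, so a push higher than about 35 mm above the bench tips it. Origin: centre of its underside, on the bench; z up along its axis.
- rack: Two-bay dark steel rack, 175 mm high, 80 mm deep, fixed to the bench, no floor: cylinders stand on the bench. x points from open front to back, y to the left seen from the front, z up; origin as bay_home. Empty bay: side plates with inner faces at y = -36 and +36 mm, from x = -36 to +36 mm; two back rails (heights 22-48 and 122-148 mm) stop the cylinder with their face at x = +30 mm.
- bay_home (a point): Point on the bench where the centre of the slim cylinder's underside is when it stands fully home against the back of the empty bay. Axes as the rack's: x into the bay, y left, z up.
- bar_pivot (a point): Pivot axis of the raised bar, at x = -45, y = -62 mm of the rack, 150 mm above the bench, on a dark steel lug at the front of the right side plate (y -38 to -72 mm, 125 to 175 mm high; bolt head reaches to x = -55 mm). Axes as the rack's; the bar turns about x.
- keeper (a point): Keeper for the bar's end, at the front of the plate between the two bays (y = 36 to 46 mm of the rack, out to x = -56 mm, 133 to 149 mm high); origin at the middle of the shut bar there, 150 mm above the bench. The bar shut rests in it, the bar's top edge 161 mm above the bench.
- bar (a joint): Retaining bar of the empty bay: flat steel, 22 mm wide, 6 mm thick (x -42 to -48 mm of the rack), swinging in an upright plane about bar_pivot. Rad: 0 = shut, level towards +y of the rack, end in the keeper; pi/2 = straight up; stop at 1.95, leaning outwards. Starts raised, 1.55 to 1.85. The pivot is stiff: the bar stays where it is left; about 2 N at its end moves it.
- bar_tip (a point): Middle of the bar's end, 120 mm from its pivot along the bar; a roll 16 mm thick ends the bar 130 mm from the pivot.
- gas: Short bare-steel gas cylinder, 68 mm in diameter, 184 mm tall, in the rack's left bay (centred at y = +84 mm of the rack; the rack ends at +152 mm), behind a bar already shut; leave it. Origin: centre of its underside.
- spray: Aluminium spray can with a white cap, 51 mm in diameter, 194 mm tall, standing on the bench; leave it. Origin: centre of its underside.
- manifold: Gauge manifold lying on its back: brass block with two round dials, about 150 by 210 mm, 31 mm high; leave it. Origin: under the middle of the brass block.
- flaring_bar: Steel tube-flaring bar, 30 by 200 mm, 44 mm high at its wing screws; leave it. Origin: under its centre, y along it.
- drier: Copper filter drier lying down, 28 mm thick, 150 mm long; leave it. Origin: under its centre, x along it.
- wrench: Steel wrench, 200 mm long, lying flat; leave it. Origin: under its centre, x along it.
- screwdriver: Screwdriver, 190 mm long, lying flat; leave it. Origin: under its centre, x along it.

How it is judged:
By the outcome, as a careful person would: the job done as asked, in the order asked, and still so for the second after the job is handed in, with the robot touching nothing.
It also fails if it takes over 58 s, if anything falls off the work surface, if the arm or the gripper's body presses on something with over 40 N, if the wrist force passes 120 N, or if a joint passes its speed limit or range.

ROBOT

A 6-joint arm with a two-finger parallel gripper is mounted at the origin on the work surface. World frame = base frame: x ahead of the robot, y to its left, z up, the work surface at z = 0. Lengths are in mm, angles in degrees, forces in N, time in s.
With the tool pointing down it reaches from about 300 to 850 mm from the base axis. Payload 4.2 kg.
Tool frame: the origin (TCP) lies midway between the tips of the shut fingers; the grasp point (between the pads) lies env.grip_depth behind it (env.grip_depth is the distance from the TCP to the grasp point, in mm); z points along the fingers, y is the direction in which the jaws open and shut (so a half turn about z gives the same grasp; the last joint's range is limited). The gripper opens to 91 mm and grips with 3 to 60 N. Pads are 32 mm wide; open, the fingers measure 118 mm over their backs; the gripper's body (76 mm by 178 mm) begins 60 mm behind the grasp point.
Start: joints at [71.104, 18.312, 89.639, -0, 72.044, -1.146], TCP at [175.302, 547.643, 213.976] pointing down, gripper open.
Joint ranges: [-177.97, 177.97], [-48.28, 115.42], [12.27, 149.76], [-77.06, 257.06], [2.81, 150.46], [-146.56, 146.56]. Speed limits (degrees/s): [147.25, 147.25, 180, 180, 180, 180].

INTERFACE

Orientations are given as [roll, pitch, yaw] about the fixed x, y, z axes, in that order (R = Rz(yaw) Ry(pitch) Rx(roll)).
In Python, from workcell import env, cams, spotter gives the robot as it stands.
- The arm moves only by the tool apply_moves, never from a script. Its argument "plan" is a list of rows, each an object with "jaw": the closure, from 0 (fully open) to 1 (shut); "delta_pos": the shift along the tool's x, y, z in mm, a list of three; "spin": the turn about the tool's z in rad. In form: [{"jaw": jaw, "delta_pos": [dx, dy, dz], "spin": spin}, ...]. A call has exactly 8 rows; each row is the pose to reach, as a shift and turn from the pose measured when the call began, along the tool's axes at that moment; what a row does not reach only later rows make up. A row lasts 1/8 s, in which the tool goes at most 62.5 mm and 10.7 degrees, less where a joint would pass 70% of its speed; a pose out of reach is approached as far as the arm can. A call with a gripper value outside its range is refused whole. The fingers move at their own pace and stop on an object; "squeeze" is the grip in N (left out, the last holds). Time passes only in rows, so rows that repeat a pose let the fingers close, or fill a call up. It gives the time, the measured TCP pose, the force and the opening at its end, in the units of the state.
- env.state(): the state, without advancing time (a new reading comes with each control period).
- cams.grab_frame(name): name is "scene" or "top"; returns the picture (420x560x3 uint8, red, green, blue); there is no depth.
- cams.calibration(name): a dict with "camera_matrix" (3x3 intrinsics, pixels), "rvec" (rotation vector, rad) and "tvec" (3), from world to camera coordinates, as OpenCV has them. Camera axes: x right, y down, z forward; pixel columns grow to the right and rows downward; lengths in mm; the calibration is good to about 2 mm. A picture is of the moment at which its call begins. calibration takes no time and is no camera call.
- env.job_done(): hands the job in, once; it reports no verdict.
Trained networks look in the newest picture that a camera, given by its name, has taken for a name from the list of things; names that differ only in an ending like _2 or _b are one class to them, and where a whole thing is asked for, a point or a joint stands for the part that bears it (a point fixed in the world has none). Each returns a list of dicts, best first, with "confidence" (0 to 1); they miss things now and then, are a little off and sometimes report something else, mostly with a low value. They report only what shows in the picture. A call takes as long as a camera call.
- spotter.masks_of(camera, target): "region" (420x560 bool, what is visible of it) and "extent" ([left, top, right, bottom] in pixels, round what is visible of it).
The state is a dict: "time_s": time; "qpos": joint angles; "qvel": joint speeds; "effort": joint torques, N m; "ee_pos": TCP position; "ee_rot": TCP orientation; "force": force on the tool from outside, world axes, zero at the start; "torque": the same for the moment, N m; "gripper_width": finger opening in mm.
Only numpy, scipy, OpenCV 4.12 (cv2) and the standard library are available. Lean on these libraries where they do the work, as an engineer would, in place of code of your own. Each camera call takes 0.05 s, during which the arm holds its last target.

## Working session

There is one attempt and no reset: what is moved stays moved. The work goes in short steps, Python scripts to look and compute and a tool call to move; the robot and the scene stay as the last step left them, time stands still between calls to the robot, and variables do not carry over. Pictures are saved under pics/ and viewed, and the job is handed in when it is done.

Besides the shell and the picture viewer there is one more tool, called after "Request:" as name(argument=value, ...), one argument or row to a line, values as JSON. apply_moves: Moves the arm, as the interface text tells. Its arguments: {"type":"object","properties":{"plan":{"type":"array"},"squeeze":{"type":"number"}},"required":["plan"]}

```bash
ls; mkdir -p pics
python3 - <<'E'
from workcell import env, cams, spotter
import cv2
print(env.state(), env.grip_depth)
for n in ("scene","top"):
    im=cams.grab_frame(n); cv2.imwrite(f"pics/{n}0.png",im[:,:,::-1])
    c=cams.calibration(n); R=cv2.Rodrigues(c["rvec"])[0]; print(n,c, -R.T@c["tvec"].ravel())
    for t in ("oxygen","rack","bar","keeper","bar_tip","spray"):
        for r in spotter.masks_of(n,t)[:2]: print(n,t,r["confidence"],r["extent"])
E
```

```text
pics
{'time_s': 0.0, 'qpos': array([ 7.11055874e+01,  1.83522978e+01,  8.97068987e+01, -8.21187627e-04,
        7.20433192e+01, -1.14535601e+00]), 'qvel': array([ 0.03257781, -0.03584602,  0.07240408, -0.03637969,  0.06111426,
       -0.02497294]), 'effort': array([ 2.63406355e-04, -4.12451577e+01, -2.31977624e+01,  7.26629421e-02,
        4.57052153e-02, -1.38669748e-04]), 'ee_pos': array([175.1220864 , 547.15142694, 213.11035902]), 'ee_rot': array([-1.79897489e+02, -1.26859815e-03,  1.62251196e+02]), 'force': array([-0.02892941, -0.09879043, -0.03173408]), 'torque': array([ 0.02394831, -0.02529433,  0.02517167]), 'gripper_width': 91.35449058485437} 18.8
scene {'camera_matrix': array([[432.70257382,   0.        , 279.52164904],
       [  0.        , 432.70257382, 210.51332013],
       [  0.        ,   0.        ,   1.        ]]), 'rvec': array([ 1.97520809,  1.29989755, -0.61555324]), 'tvec': array([-203.22673278, -199.2413703 , 1463.50284606])} [1224.80457888 -279.91611461  802.70761882]
scene oxygen 0.7 [235.0, 164.6, 265.0, 262.8]
scene oxygen 0.56 [409.5, 220.8, 437.1, 256.0]
scene rack 0.72 [242.8, 202.9, 371.5, 318.5]
scene bar 0.69 [246.8, 206.7, 269.1, 246.4]
scene bar 0.47 [246.0, 204.1, 369.6, 317.5]
scene keeper 0.81 [248.6, 202.0, 372.6, 320.3]
scene bar_tip 0.82 [244.6, 199.4, 274.6, 250.0]
top {'camera_matrix': array([[491.82125592,   0.        , 278.31605808],
       [  0.        , 491.82125592, 207.19102988],
       [  0.        ,   0.        ,   1.        ]]), 'rvec': array([ 2.16312673, -2.18955437,  0.07929082]), 'tvec': array([  28.72421268,  494.38954867, 1257.47790174])} [ 391.58479229   13.22328278 1293.43854698]
top oxygen 0.57 [297.1, 188.8, 325.0, 222.2]
top rack 0.87 [223.5, 96.3, 338.6, 151.0]
top bar 0.56 [311.2, 132.0, 336.9, 146.8]
top keeper 0.57 [221.7, 101.6, 339.6, 147.3]
top bar_tip 0.62 [309.1, 130.6, 338.2, 148.6]
top spray 0.58 [354.2, 123.1, 382.2, 155.2]
```

Run:
```python
import cv2
a=cv2.imread("pics/scene0.png");b=cv2.imread("pics/top0.png")
cv2.imwrite("pics/s0z.png",cv2.resize(a[140:340,180:450],None,fx=2.9,fy=2.9,interpolation=cv2.INTER_CUBIC))
cv2.imwrite("pics/t0z.png",cv2.resize(b[70:270,180:440],None,fx=3,fy=3,interpolation=cv2.INTER_CUBIC))
```

```text
(no output)
```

View pics/scene0.png

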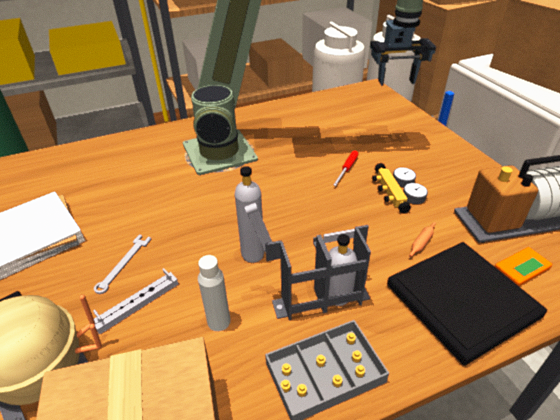

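View pics/top0.png

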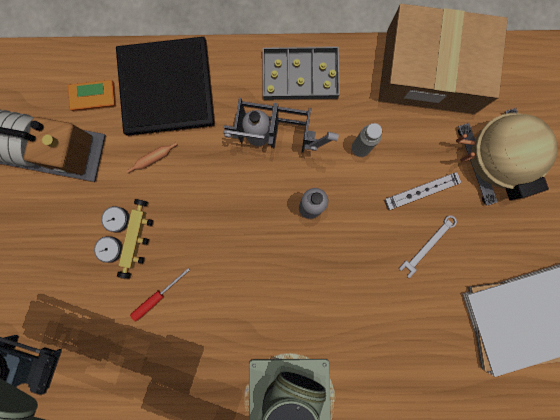

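```bash
ls pics
```

```text
s0z.png
scene0.png
t0z.png
top0.png
```

View pics/s0z.png

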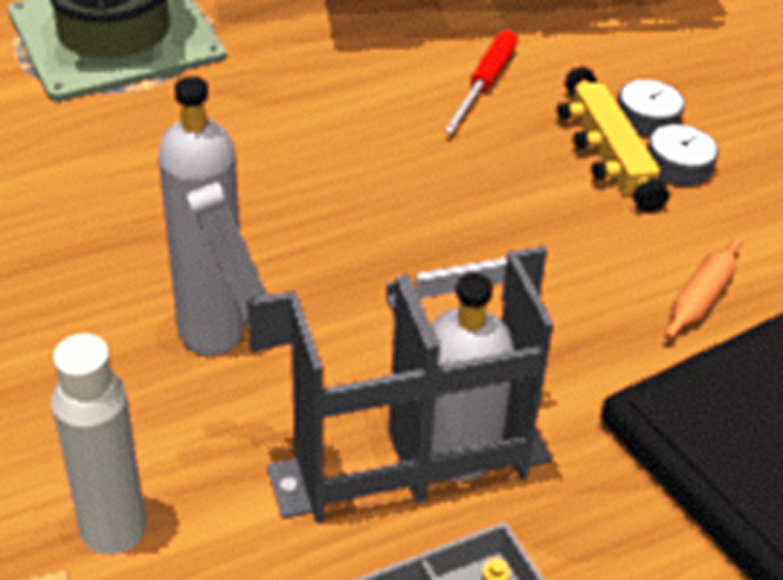

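View pics/t0z.png

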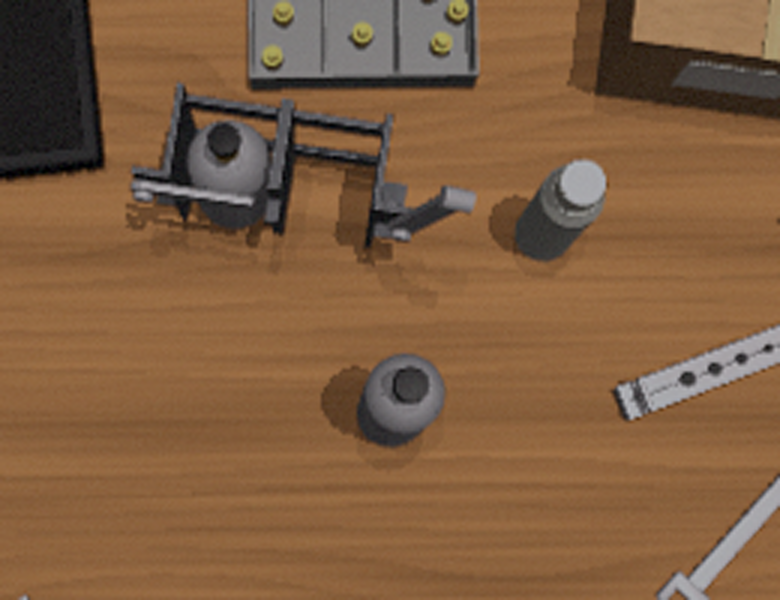

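The oxygen cylinder stands about 200 mm in front of the rack's empty right bay (top 314,203; scene 250,222). The bar is raised and leaning right (top 322,140). The gas cylinder is in the left bay, and the spray can is right of the rack (top 367,140). I'll zoom in further to pick points.

Run:
```python
import cv2
a=cv2.imread("pics/scene0.png");b=cv2.imread("pics/top0.png")
def z(im,x0,y0,w,h,f,n):
    o=cv2.resize(im[y0:y0+h,x0:x0+w],None,fx=f,fy=f,interpolation=cv2.INTER_CUBIC)
    for i in range(0,w,10):
        cv2.putText(o,str(x0+i),(i*f,8),0,.3,(255,255,255),1); cv2.line(o,(i*f,0),(i*f,h*f),(0,255,255) if 0 else (200,200,0),1) if i%20==0 else 0
    for i in range(0,h,10):
        cv2.putText(o,str(y0+i),(0,i*f+8),0,.3,(255,255,255),1); cv2.line(o,(0,i*f),(w*f,i*f),(200,200,0),1) if i%20==0 else 0
    cv2.imwrite(n,o)
z(a,230,190,145,135,5,"pics/s0y.png"); z(b,220,90,125,75,6,"pics/t0y.png")
```

```text
(no output)
```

View pics/s0y.png

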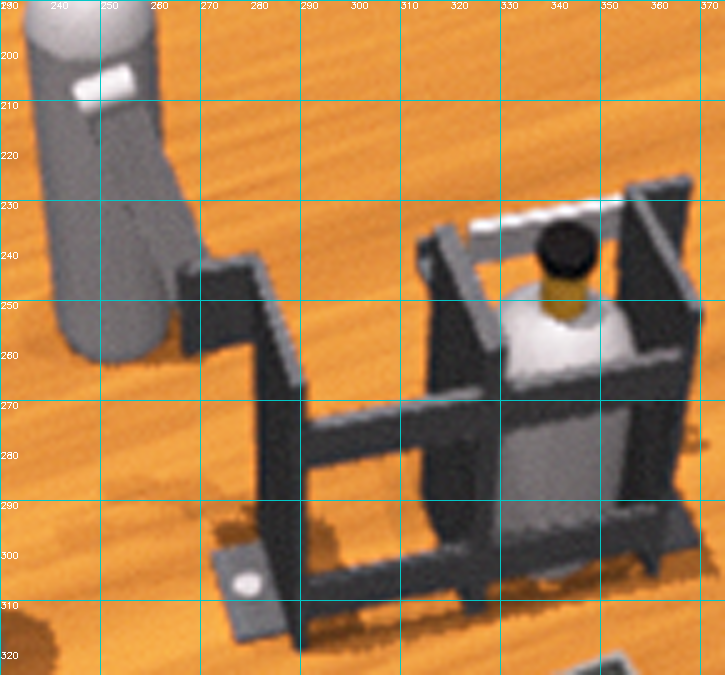

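View pics/t0y.png

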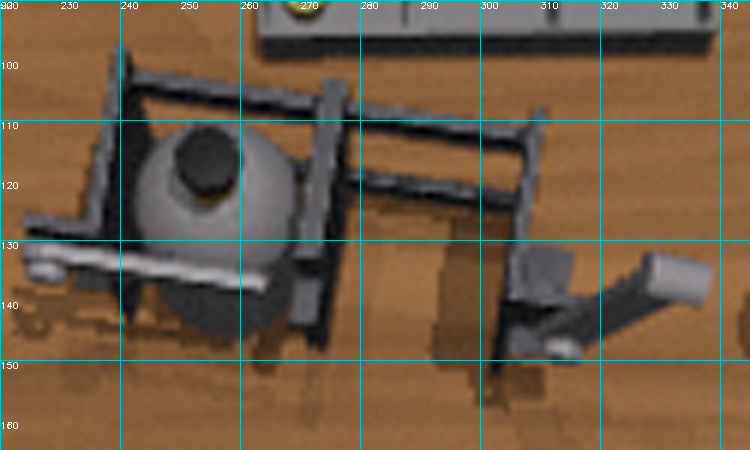

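```bash
cat > h.py <<'E'
from workcell import env, cams, spotter
import numpy as np, cv2
from scipy.optimize import least_squares
def proj(n,P):
    c=cams.calibration(n); return cv2.projectPoints(np.float64(P).reshape(-1,1,3),c["rvec"],c["tvec"],c["camera_matrix"],None)[0][:,0]
def T(p,P):
    P=np.float64(P); c,s=np.cos(p[2]),np.sin(p[2]); o=P.copy(); o[:,0]=p[0]+c*P[:,0]-s*P[:,1]; o[:,1]=p[1]+s*P[:,0]+c*P[:,1]; return o
E
python3 - <<'E'
from h import *
S=[("D",-39,175,289.2,267),("D",41,175,329.4,259.6),("D",125,175,369.4,251.6),("F",41,175,318.5,236.3),("F",-39,175,281,241.8),("D",-39,0,290,319.5)]
Tt=[("D",-39,175,310,108.4),("D",41,175,275.8,103.8),("D",125,175,240.2,97.9),("F",-39,0,302.8,151.8),("F",46,0,272.8,147.8) ,("F",41,0,272.8,147.8)][:4]+[("F",41,0,272.6,147.8)]
def f(p):
    r=[]
    for n,L in (("scene",S),("top",Tt)):
        P=[[p[3] if k=="D" else -36,y,z] for k,y,z,_,_ in L]
        r.append(proj(n,T(p,P))-np.array([l[3:] for l in L]))
    return np.vstack(r).ravel()
r=least_squares(f,[620,-30,0,40],loss="soft_l1")
print(r.x,np.degrees(r.x[2])); print(f(r.x).reshape(-1,2).round(1))
# oxygen: axis fit from masks
for n,t in (("scene","oxygen"),("top","oxygen"),("top","spray"),("scene","spray")):
    pass
E
```

```text
[ 6.85290865e+02 -1.08851952e+01 -1.66602538e-01  3.28487832e+01] -9.545622294532485
[[ 0.3 -0.5]
 [-0.3 -0.6]
 [-0.  -0.3]
 [ 0.1 -1.1]
 [ 0.2  0.2]
 [-0.3  0.6]
 [ 0.1 -0.1]
 [ 0.2 -0.6]
 [ 0.1 -0.1]
 [-0.3  0. ]
 [ 0.3 -0.5]]
```

Run:
```python
import cv2
a=cv2.imread("pics/scene0.png");b=cv2.imread("pics/top0.png")
o=cv2.resize(a[0:100,350:450],None,fx=5,fy=5,interpolation=cv2.INTER_CUBIC)
cv2.imwrite("pics/g0.png",o)
cv2.imwrite("pics/g1.png",cv2.resize(b[320:420,0:100],None,fx=5,fy=5,interpolation=cv2.INTER_CUBIC))
from h import *
for n in ("scene","top"): print(n,proj(n,[[175,547,213],[175,547,292],[175,547,232]]))
print([x for x in dir(env) if x[0]!='_'])
```

```text
scene [[395.96325132  82.45841312]
 [400.11162213  57.56852466]
 [396.931831    76.64701359]]
top [[ 36.84975417 350.38819542]
 [ 17.207931   358.65834887]
 [ 32.39625942 352.26333117]]
['Unreachable', 'grip_depth', 'job_done', 'state']
```

View pics/g0.png

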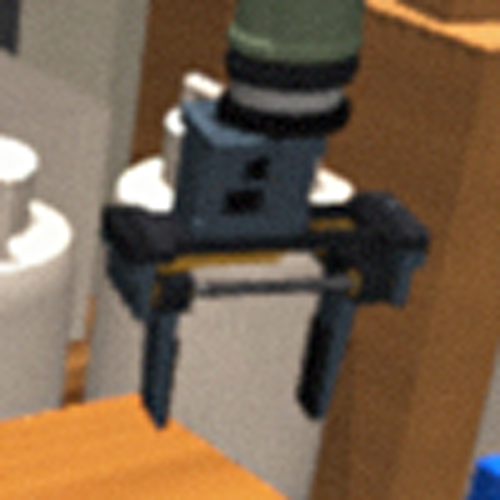

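View pics/g1.png

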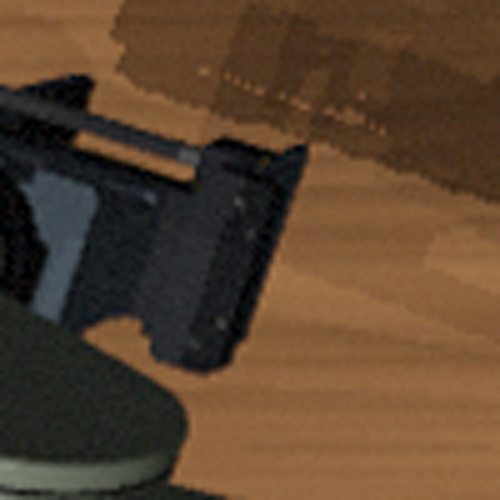

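Control moves the tool only by shift and spin, so it stays pointing down. Held vertical, the gripper body (±38 mm) overhangs the fingers (±16 mm) and would hit the tall cylinder before a low fingertip touches it. I'll pin down the cylinder pose first, then see how the arm behaves at the edge of its reach, in case that gives a forward tilt.

```bash
cat >> h.py <<'E'
from scipy.spatial.transform import Rotation as Ro
def st():
    s=env.state(); R=Ro.from_euler('xyz',s["ee_rot"],degrees=True).as_matrix(); return s,np.array(s["ee_pos"]),R
def delta(target):
    s,p,R=st(); return R.T@(np.array(target)-p)
def show():
    s,p,R=st(); print("t",s["time_s"],"p",p.round(1),"rot",np.round(s["ee_rot"],2),"q",np.round(s["qpos"],1),"F",np.round(s["force"],1),"w",round(s["gripper_width"],1)); print("toolz",R[:,2].round(3),"toolx",R[:,0].round(3))
def cylpts(x,y,r,zs,n=72):
    a=np.linspace(0,2*np.pi,n,endpoint=False)
    return np.vstack([np.c_[x+r*np.cos(a),y+r*np.sin(a),np.full(n,z)] for z in zs])
def cylmask(n,x,y,prof):
    m=np.zeros((420,560),np.uint8)
    for (r0,z0),(r1,z1) in zip(prof[:-1],prof[1:]):
        P=np.vstack([proj(n,cylpts(x,y,r0,[z0])),proj(n,cylpts(x,y,r1,[z1]))])
        cv2.fillConvexPoly(m,np.round(cv2.convexHull(P.astype(np.float32))*16).astype(np.int32),1,shift=4)
    return m>0
OX=[(27,0),(30,3),(30,200),(26,213),(16,224),(8,228),(8,245),(10,246),(10,265)]
SP=[(25.5,0),(25.5,150),(18,160),(18,194)]
def fitcyl(masks,prof,x0):
    from scipy.optimize import minimize
    def c(p):
        v=0
        for n,m in masks.items():
            k=cylmask(n,p[0],p[1],prof); v+=1-(k&m).sum()/(k|m).sum()
        return v
    r=minimize(c,x0,method="Nelder-Mead",options=dict(initial_simplex=np.array(x0)+[[0,0],[15,0],[0,15]],xatol=.1,fatol=1e-4)); return r.x,r.fun
E
python3 - <<'E'
from h import *
def look(t):
    out={}
    for n in ("scene","top"):
        L=spotter.masks_of(n,t); 
        if L: out[n]=L[0]["region"]
    return out
cams.grab_frame("scene");cams.grab_frame("top")
m=look("oxygen"); print(fitcyl(m,OX,[450,-60]));
for k in m: print(k,fitcyl({k:m[k]},OX,[450,-60]))
m=look("spray"); print(fitcyl(m,SP,[600,-180]))
show(); print(delta([440,-60,450]))
E
```

```text
(array([493.56231247, -60.43364061]), np.float64(0.29020105820105824))
scene (array([489.46275291, -61.29989519]), np.float64(0.20117806977797914))Traceback (most recent call last):
  File "<stdin>", line 10, in <module>
  File "h.py", line 33, in fitcyl
    r=minimize(c,x0,method="Nelder-Mead",options=dict(initial_simplex=np.array(x0)+[[0,0],[15,0],[0,15]],xatol=.1,fatol=1e-4)); return r.x,r.fun
    res = _minimize_neldermead(fun, x0, args, callback, bounds=bounds,
                               **options)
    fxcc = func(xcc)
    fx = function(np.copy(x), *(wrapper_args + args))
  File "h.py", line 31, in c
    k=cylmask(n,p[0],p[1],prof); v+=1-(k&m).sum()/(k|m).sum()
  File "h.py", line 21, in cylmask
    P=np.vstack([proj(n,cylpts(x,y,r0,[z0])),proj(n,cylpts(x,y,r1,[z1]))])
                                             ~~~~^^^^^^^^^^^^^^^^^^^^^^^
  File "h.py", line 5, in proj
    c=cams.calibration(n); return cv2.projectPoints(np.float64(P).reshape(-1,1,3),c["rvec"],c["tvec"],c["camera_matrix"],None)[0][:,0]
ValueError: time passes only in moves, steps and waits
```

```bash
sed -i 's/^def proj.*/_C={}\ndef cal(n):\n    if n not in _C: _C[n]=cams.calibration(n)\n    return _C[n]\ndef proj(n,P):/; s/c=cams.calibration(n); return/c=cal(n); return/' h.py
python3 - <<'E'
from h import *
show()
a=cv2.imread("pics/scene0.png");b=cv2.imread("pics/top0.png")
rk=(685.3,-10.9,-0.1666)
for n,im,box in (("scene",a,(180,140,450,340)),("top",b,(200,80,400,230))):
    f=2.9 if n=="scene" else 3.9
    o=cv2.resize(im[box[1]:box[3],box[0]:box[2]],None,fx=f,fy=f,interpolation=cv2.INTER_CUBIC)
    def poly(P,c):
        q=((proj(n,P)-[box[0],box[1]]+.5)*f); cv2.polylines(o,[np.round(q).astype(np.int32)],True,c,1)
    for z in (0,200): poly(cylpts(493.5,-60.4,27 if z==0 else 30,[z]),(0,255,0))
    poly(cylpts(493.5,-60.4,10,[265]),(0,255,0))
    for y in (-36,36,46):
        poly(T(rk,[[-36,y,0],[36,y,0],[36,y,175],[-36,y,175]]),(0,0,255))
    poly(T(rk,[[-45,-62,150],[-45,-62,150+120]]),(255,0,0))
    for t in (1.7,1.85): poly(T(rk,[[-45,-62,150],[-45,-62+130*np.cos(t),150+130*np.sin(t)]]),(255,0,255))
    cv2.imwrite(f"pics/ov_{n}.png",o)
E
```

```text
t 0.9 p [175.3 547.7 214. ] rot [179.99   0.   162.25] q [71.1 18.3 89.6 -0.  72.  -1.1] F [-0.7 -0.1 -0.3] w 91.4
toolz [ 0.  0. -1.] toolx [-0.952  0.305 -0.   ]
```

View pics/ov_scene.png

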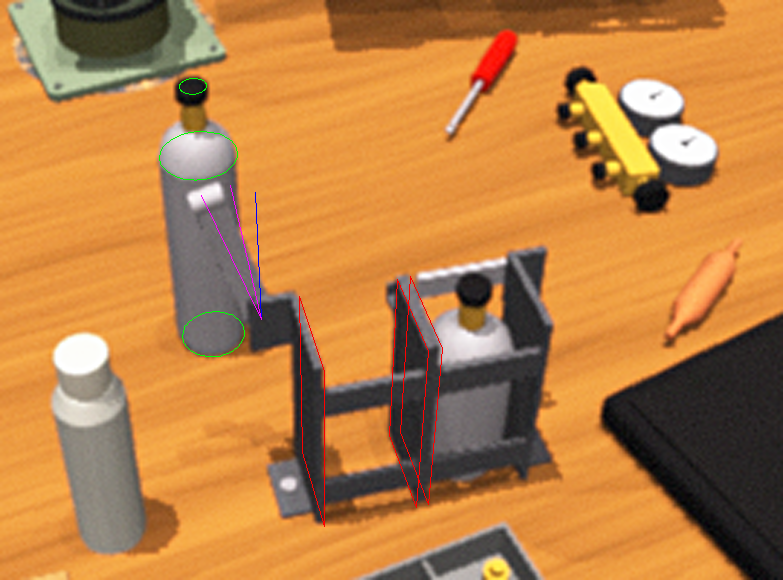

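View pics/ov_top.png

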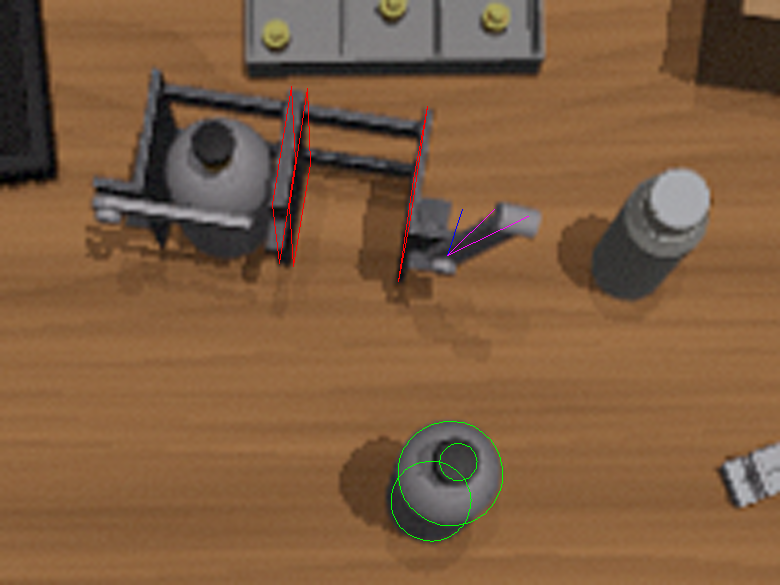

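Overlays agree with both pictures: rack home is about (685,-11) with yaw -9.5°, the oxygen cylinder about (493,-60), and the bar about 1.82 rad. Next I'll test the arm's limit behaviour in free air.

Request:
apply_moves(
  plan=[
    {"jaw": 0.6, "delta_pos": [-42, -27, -30], "spin": -0.1},
    {"jaw": 0.6, "delta_pos": [-84, -54, -59], "spin": -0.2},
    {"jaw": 0.6, "delta_pos": [-126, -80, -89], "spin": -0.3},
    {"jaw": 0.6, "delta_pos": [-168, -107, -118], "spin": -0.4},
    {"jaw": 0.6, "delta_pos": [-210, -134, -148], "spin": -0.5},
    {"jaw": 0.6, "delta_pos": [-252, -160, -177], "spin": -0.6},
    {"jaw": 0.6, "delta_pos": [-294, -187, -207], "spin": -0.7},
    {"jaw": 0.6, "delta_pos": [-336, -214, -236], "spin": -0.82},
  ],
)

```text
time_s: 1.9
ee_pos: [430.8, 240.0, 451.2]
ee_rot: [180.0, 0.1, -150.5]
force: [0.5, 0.2, -0.5]
gripper_width: 36.4
```

```bash
python3 -c "
from h import *
show(); print(delta([430+520,240+290,450]))"
```

```text
t 1.9 p [430.8 240.  451.2] rot [ 1.7999e+02  6.0000e-02 -1.5054e+02] q [ 27.8   7.7  70.6   0.  101.7 -91.7] F [ 0.5  0.2 -0.5] w 36.4
toolz [ 0.001  0.001 -1.   ] toolx [-0.871 -0.492 -0.001]
[-594.7153942    -2.77190581    1.83138577]
```

Request:
apply_moves(
  plan=[
    {"jaw": 0.6, "delta_pos": [-62, 0, 0], "spin": 0},
    {"jaw": 0.6, "delta_pos": [-124, 0, 0], "spin": 0},
    {"jaw": 0.6, "delta_pos": [-186, 0, 0], "spin": 0},
    {"jaw": 0.6, "delta_pos": [-248, 0, 0], "spin": 0},
    {"jaw": 0.6, "delta_pos": [-310, 0, 0], "spin": 0},
    {"jaw": 0.6, "delta_pos": [-372, 0, 0], "spin": 0},
    {"jaw": 0.6, "delta_pos": [-434, 0, 0], "spin": 0},
    {"jaw": 0.6, "delta_pos": [-496, 0, 0], "spin": 0},
  ],
)

```text
time_s: 2.9
ee_pos: [724.9, 406.5, 384.7]
ee_rot: [180.0, 2.7, -150.5]
force: [-0.3, -0.3, 1.5]
gripper_width: 36.8
```

```bash
python3 -c "
from h import *
show()"
```

```text
t 2.9 p [724.9 406.5 384.7] rot [ 180.      2.69 -150.54] q [ 2.85e+01  4.81e+01  1.23e+01  1.00e-01  1.17e+02 -9.10e+01] F [-0.3 -0.3  1.5] w 36.8
toolz [ 0.041  0.023 -0.999] toolx [-0.87  -0.491 -0.047]
```

The arm settles into a compromise at its limit: the tool tilted 2.7° forward. I'll ratchet this further.

Request:
apply_moves(
  plan=[
    {"jaw": 0.6, "delta_pos": [-500, 0, -200], "spin": 0},
    {"jaw": 0.6, "delta_pos": [-500, 0, -200], "spin": 0},
    {"jaw": 0.6, "delta_pos": [-500, 0, -200], "spin": 0},
    {"jaw": 0.6, "delta_pos": [-500, 0, -200], "spin": 0},
    {"jaw": 0.6, "delta_pos": [-500, 0, -200], "spin": 0},
    {"jaw": 0.6, "delta_pos": [-500, 0, -200], "spin": 0},
    {"jaw": 0.6, "delta_pos": [-500, 0, -200], "spin": 0},
    {"jaw": 0.6, "delta_pos": [-500, 0, -200], "spin": 0},
  ],
)

```text
time_s: 3.9
ee_pos: [762.4, 428.4, 346.0]
ee_rot: [-180.0, 5.5, -150.5]
force: [0.6, -0.5, 0.2]
gripper_width: 36.6
```

```bash
python3 -c "
from h import *
show()"
```

```text
t 3.9 p [762.4 428.4 346. ] rot [-179.99    5.53 -150.54] q [ 2.850e+01  5.080e+01  1.230e+01  1.000e-01  1.113e+02 -9.090e+01] F [ 0.6 -0.5  0.2] w 36.6
toolz [ 0.084  0.047 -0.995] toolx [-0.867 -0.489 -0.096]
```

```bash
python3 -c "
from h import *
print(delta([920,-46,440]))"
```

```text
[  86.57367133 -490.54004396 -102.72087417]
```

Request:
apply_moves(
  plan=[
    {"jaw": 0.6, "delta_pos": [11, -61, -13], "spin": 0},
    {"jaw": 0.6, "delta_pos": [22, -122, -26], "spin": 0},
    {"jaw": 0.6, "delta_pos": [33, -183, -39], "spin": 0},
    {"jaw": 0.6, "delta_pos": [44, -244, -52], "spin": 0},
    {"jaw": 0.6, "delta_pos": [55, -305, -65], "spin": 0},
    {"jaw": 0.6, "delta_pos": [66, -366, -78], "spin": 0},
    {"jaw": 0.6, "delta_pos": [77, -427, -91], "spin": 0},
    {"jaw": 0.6, "delta_pos": [86, -490, -103], "spin": 0},
  ],
)

```text
time_s: 4.9
ee_pos: [850.7, -6.0, 392.7]
ee_rot: [-179.0, 7.3, -150.6]
force: [0.2, -0.9, -0.7]
gripper_width: 36.5
```

```bash
python3 -c "
from h import *
show(); print(delta([1400,-90,550]))"
```

```text
t 4.9 p [850.7  -6.  392.7] rot [-179.02    7.27 -150.57] q [  -2.4   47.7   12.3    3.2  113.3 -120.3] F [ 0.2 -0.9 -0.7] w 36.5
toolz [ 0.119  0.047 -0.992] toolx [-0.864 -0.487 -0.126]
[-453.48254887 -344.7152444   -94.79471592]
```

Request:
apply_moves(
  plan=[
    {"jaw": 0.6, "delta_pos": [-450, -345, -95], "spin": 0},
    {"jaw": 0.6, "delta_pos": [-450, -345, -95], "spin": 0},
    {"jaw": 0.6, "delta_pos": [-450, -345, -95], "spin": 0},
    {"jaw": 0.6, "delta_pos": [-450, -345, -95], "spin": 0},
    {"jaw": 0.6, "delta_pos": [-450, -345, -95], "spin": 0},
    {"jaw": 0.6, "delta_pos": [-450, -345, -95], "spin": 0},
    {"jaw": 0.6, "delta_pos": [-450, -345, -95], "spin": 0},
    {"jaw": 0.6, "delta_pos": [-450, -345, -95], "spin": 0},
  ],
)

```text
time_s: 5.9
ee_pos: [917.2, -43.0, 317.4]
ee_rot: [-177.4, 9.8, -150.5]
force: [0.2, 0.3, 0.0]
gripper_width: 36.6
```

```bash
python3 -c "
from h import *
show(); print(delta([1400,-90,550]))"
```

```text
t 5.9 p [917.2 -43.  317.4] rot [-177.44    9.8  -150.49] q [  -4.6   53.    12.3    3.5  105.1 -122.7] F [0.2 0.3 0. ] w 36.6
toolz [ 0.17   0.045 -0.984] toolx [-0.858 -0.485 -0.17 ]
[-430.79026699 -285.73136478 -148.9954585 ]
```

Request:
apply_moves(
  plan=[
    {"jaw": 0.6, "delta_pos": [-440, -280, -300], "spin": 0},
    {"jaw": 0.6, "delta_pos": [-440, -280, -300], "spin": 0},
    {"jaw": 0.6, "delta_pos": [-440, -280, -300], "spin": 0},
    {"jaw": 0.6, "delta_pos": [-440, -280, -300], "spin": 0},
    {"jaw": 0.6, "delta_pos": [-440, -280, -300], "spin": 0},
    {"jaw": 0.6, "delta_pos": [-440, -280, -300], "spin": 0},
    {"jaw": 0.6, "delta_pos": [-440, -280, -300], "spin": 0},
    {"jaw": 0.6, "delta_pos": [-440, -280, -300], "spin": 0},
  ],
)

```text
time_s: 6.9
ee_pos: [908.8, -48.5, 361.1]
ee_rot: [-175.8, 12.3, -150.3]
force: [0.7, 0.4, -0.1]
gripper_width: 36.6
```

```bash
python3 -c "
from h import *
show(); print(delta([1400,-90,750]))"
```

```text
t 6.9 p [908.8 -48.5 361.1] rot [-175.84   12.33 -150.34] q [  -5.1   50.3   12.3    3.7  104.9 -123. ] F [ 0.7  0.4 -0.1] w 36.6
toolz [ 0.221  0.042 -0.974] toolx [-0.849 -0.484 -0.214]
[-479.91576553 -299.70934604 -272.18796851]
```

Request:
apply_moves(
  plan=[
    {"jaw": 0.6, "delta_pos": [-480, -300, -270], "spin": 0},
    {"jaw": 0.6, "delta_pos": [-480, -300, -270], "spin": 0},
    {"jaw": 0.6, "delta_pos": [-480, -300, -270], "spin": 0},
    {"jaw": 0.6, "delta_pos": [-480, -300, -270], "spin": 0},
    {"jaw": 0.6, "delta_pos": [-480, -300, -270], "spin": 0},
    {"jaw": 0.6, "delta_pos": [-480, -300, -270], "spin": 0},
    {"jaw": 0.6, "delta_pos": [-480, -300, -270], "spin": 0},
    {"jaw": 0.6, "delta_pos": [-480, -300, -270], "spin": 0},
  ],
)

```text
time_s: 7.9
ee_pos: [910.6, -50.6, 388.0]
ee_rot: [-174.2, 14.9, -150.1]
force: [-0.0, 0.1, -0.1]
gripper_width: 37.1
```

Request:
apply_moves(
  plan=[
    {"jaw": 0.6, "delta_pos": [-480, -300, -270], "spin": 0},
    {"jaw": 0.6, "delta_pos": [-480, -300, -270], "spin": 0},
    {"jaw": 0.6, "delta_pos": [-480, -300, -270], "spin": 0},
    {"jaw": 0.6, "delta_pos": [-480, -300, -270], "spin": 0},
    {"jaw": 0.6, "delta_pos": [-480, -300, -270], "spin": 0},
    {"jaw": 0.6, "delta_pos": [-480, -300, -270], "spin": 0},
    {"jaw": 0.6, "delta_pos": [-480, -300, -270], "spin": 0},
    {"jaw": 0.6, "delta_pos": [-480, -300, -270], "spin": 0},
  ],
)

```text
time_s: 8.9
ee_pos: [907.3, -52.6, 421.1]
ee_rot: [-172.5, 17.4, -149.8]
force: [0.0, -0.2, 0.6]
gripper_width: 36.1
```

```bash
python3 -c "
from h import *
show(); print(delta([1400,-90,750]))"
```

```text
t 8.9 p [907.3 -52.6 421.1] rot [-172.5    17.44 -149.8 ] q [  -5.5   46.7   12.3    3.9  102.3 -123. ] F [ 0.  -0.2  0.6] w 36.1
toolz [ 0.322  0.037 -0.946] toolx [-0.825 -0.48  -0.3  ]
[-486.84887787 -302.81359667 -153.60514268]
```

Request:
apply_moves(
  plan=[
    {"jaw": 0.6, "delta_pos": [-480, -300, -200], "spin": 0},
    {"jaw": 0.6, "delta_pos": [-480, -300, -200], "spin": 0},
    {"jaw": 0.6, "delta_pos": [-480, -300, -200], "spin": 0},
    {"jaw": 0.6, "delta_pos": [-480, -300, -200], "spin": 0},
    {"jaw": 0.6, "delta_pos": [-480, -300, -200], "spin": 0},
    {"jaw": 0.6, "delta_pos": [-480, -300, -200], "spin": 0},
    {"jaw": 0.6, "delta_pos": [-480, -300, -200], "spin": 0},
    {"jaw": 0.6, "delta_pos": [-480, -300, -200], "spin": 0},
  ],
)

```text
time_s: 9.9
ee_pos: [918.6, -54.1, 434.6]
ee_rot: [-170.7, 20.0, -149.4]
force: [-0.1, 0.3, -0.0]
gripper_width: 36.4
```

Request:
apply_moves(
  plan=[
    {"jaw": 0.6, "delta_pos": [-480, -300, -200], "spin": 0},
    {"jaw": 0.6, "delta_pos": [-480, -300, -200], "spin": 0},
    {"jaw": 0.6, "delta_pos": [-480, -300, -200], "spin": 0},
    {"jaw": 0.6, "delta_pos": [-480, -300, -200], "spin": 0},
    {"jaw": 0.6, "delta_pos": [-480, -300, -200], "spin": 0},
    {"jaw": 0.6, "delta_pos": [-480, -300, -200], "spin": 0},
    {"jaw": 0.6, "delta_pos": [-480, -300, -200], "spin": 0},
    {"jaw": 0.6, "delta_pos": [-480, -300, -200], "spin": 0},
  ],
)

```text
time_s: 10.9
ee_pos: [922.0, -55.8, 458.8]
ee_rot: [-168.9, 22.6, -148.9]
force: [0.2, -0.8, 0.5]
gripper_width: 36.6
```

```bash
python3 -c "
from h import *
show(); print(delta([390,-170,400]))"
```

```text
t 10.9 p [922.  -55.8 458.8] rot [-168.91   22.62 -148.89] q [  -5.7   45.    12.3    4.2   97.9 -123.1] F [ 0.2 -0.8  0.5] w 36.6
toolz [ 0.422  0.03  -0.906] toolx [-0.79  -0.477 -0.385]
[ 497.57603925  146.15747421 -174.91301217]
```

```bash
python3 -c "
from h import *
print(delta([430,-100,400]))"
```

```text
[ 432.57610582  189.89753421 -155.89155574]
```

Request:
apply_moves(
  plan=[
    {"jaw": 0.73, "delta_pos": [54, 24, -20], "spin": 0},
    {"jaw": 0.73, "delta_pos": [108, 47, -39], "spin": 0},
    {"jaw": 0.73, "delta_pos": [162, 71, -58], "spin": 0},
    {"jaw": 0.73, "delta_pos": [216, 95, -78], "spin": 0},
    {"jaw": 0.73, "delta_pos": [270, 119, -97], "spin": 0},
    {"jaw": 0.73, "delta_pos": [324, 142, -117], "spin": 0},
    {"jaw": 0.73, "delta_pos": [378, 166, -136], "spin": 0},
    {"jaw": 0.73, "delta_pos": [433, 190, -156], "spin": 0},
  ],
)

```text
time_s: 11.9
ee_pos: [460.2, -97.0, 403.8]
ee_rot: [-168.8, 22.6, -148.8]
force: [0.5, -1.0, 0.7]
gripper_width: 24.8
```

```bash
python3 -c "
from h import *
show(); print(delta([415,-106,60]))"
```

```text
t 11.9 p [460.2 -97.  403.8] rot [-168.85   22.63 -148.84] q [ -20.5   -8.    97.1   11.    68.2 -141.5] F [ 0.5 -1.   0.7] w 24.8
toolz [ 0.423  0.03  -0.906] toolx [-0.79  -0.478 -0.385]
[172.25120377  73.48249984 291.93299699]
```

```bash
python3 -c "
from h import *
print(delta([405,-86,380]),delta([405,-86,50]))"
```

```text
[47.48311475 38.35367405 -1.49312585] [174.44369167  97.26902263 297.3546508 ]
```

Request:
apply_moves(
  plan=[
    {"jaw": 0.73, "delta_pos": [47, 38, -1], "spin": 0.1},
    {"jaw": 0.73, "delta_pos": [66, 46, 42], "spin": 0.25},
    {"jaw": 0.73, "delta_pos": [84, 55, 85], "spin": 0.25},
    {"jaw": 0.73, "delta_pos": [102, 63, 128], "spin": 0.25},
    {"jaw": 0.73, "delta_pos": [120, 72, 170], "spin": 0.25},
    {"jaw": 0.73, "delta_pos": [138, 80, 212], "spin": 0.25},
    {"jaw": 0.73, "delta_pos": [156, 89, 254], "spin": 0.25},
    {"jaw": 0.73, "delta_pos": [174, 97, 297], "spin": 0.25},
  ],
)

```text
time_s: 12.9
ee_pos: [410.7, -72.3, 65.1]
ee_rot: [-174.0, 22.8, -165.0]
force: [0.6, -0.2, -0.6]
gripper_width: 24.9
```

Run:
```python
from h import *
show()
for n in ("scene","top"):
    im=cams.grab_frame(n); cv2.imwrite(f"pics/{n}1.png",cv2.resize(im[80:300,180:450] if n=="scene" else im[80:300,180:450],None,fx=2.7,fy=2.7,interpolation=cv2.INTER_CUBIC)[:,:,::-1])
```

```text
t 12.9 p [410.7 -72.3  65.1] rot [-173.96   22.78 -164.99] q [ -16.8    6.4  138.4   27.9   14.1 -146.5] F [ 0.6 -0.2 -0.6] w 24.9
toolz [ 0.399 -0.002 -0.917] toolx [-0.891 -0.239 -0.387]
```

View pics/scene1.png

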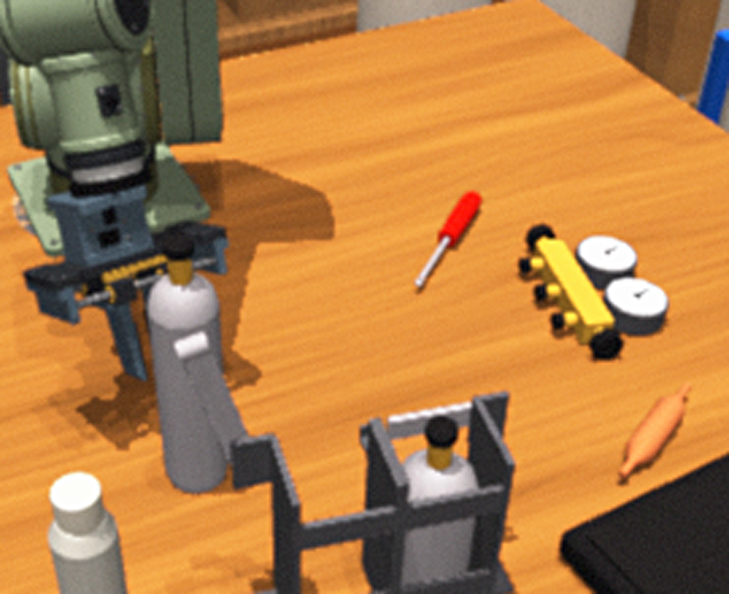

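View pics/top1.png

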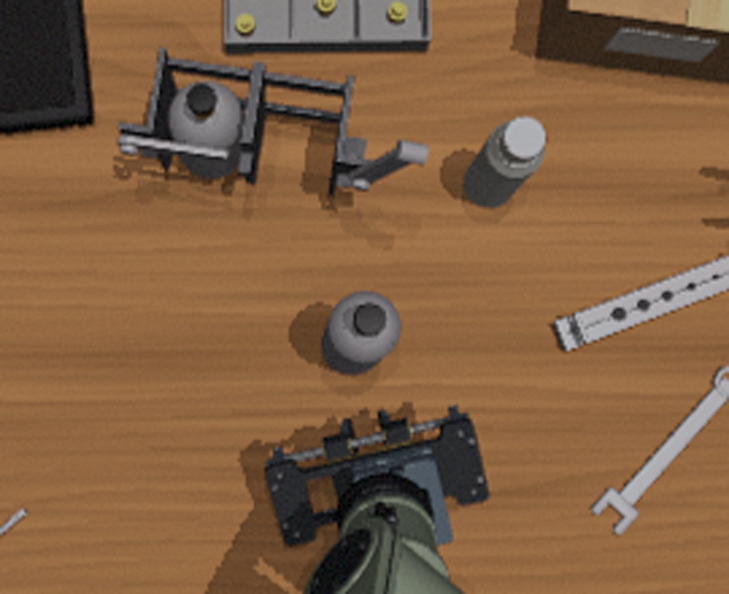

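```bash
cat >> h.py <<'E'
Rz=lambda a:Ro.from_euler('z',a,degrees=True).as_matrix(); Ry=lambda a:Ro.from_euler('y',a,degrees=True).as_matrix()
def fk(q,k):
    a1,d1,L1,a3,L2,Lt=k[:6]
    R=Rz(q[0]); p=R@[a1,0,d1]; R=R@Ry(q[1]); p=p+R@[0,0,L1]; R=R@Ry(q[2]); p=p+R@[a3,0,L2]
    R=R@Rz(q[3])@Ry(q[4]); p=p+R@[0,0,Lt]; R=R@Rz(q[5]+90); return p,R
LO=np.array([-177.97,-48.28,12.27,-77.06,2.81,-146.56]);HI=np.array([177.97,115.42,149.76,257.06,150.46,146.56])
E
python3 - <<'E'
from h import *
D=[([71.104,18.312,89.639,0,72.044,-1.146],[175.302,547.643,213.976]),
([27.8,7.7,70.6,0,101.7,-91.7],[430.8,240,451.2]),
([28.5,48.1,12.3,.1,117,-91],[724.9,406.5,384.7]),
([28.5,50.8,12.3,.1,111.3,-90.9],[762.4,428.4,346]),
([-2.4,47.7,12.3,3.2,113.3,-120.3],[850.7,-6,392.7]),
([-4.6,53,12.3,3.5,105.1,-122.7],[917.2,-43,317.4]),
([-5.7,45,12.3,4.2,97.9,-123.1],[922,-55.8,458.8]),
([-20.5,-8,97.1,11,68.2,-141.5],[460.2,-97,403.8]),
([-16.8,6.4,138.4,27.9,14.1,-146.5],[410.7,-72.3,65.1])]
f=lambda k:np.concatenate([fk(q,k)[0]-p for q,p in D])
r=least_squares(f,[0,300,400,0,400,300]); print(r.x.round(2)); print(f(r.x).reshape(-1,3).round(1))
s,p,R=st(); print(R.round(3)); print(fk(s["qpos"],r.x)[1].round(3)); np.save("k.npy",r.x)
E
```

```text
[ -6.31 157.24 593.72  25.61 419.22 354.77]
[[  9.7  -7.2  -1.4]
 [  1.7 -12.   -0.4]
 [  3.2 -10.5  -0.6]
 [  5.3 -10.9   0.2]
 [ -0.9 -11.4  -0.4]
 [ -0.2  -9.8  -0.2]
 [  4.4 -10.8   1.9]
 [ -0.4  -7.8   1.1]
 [ -0.3  -9.4  -0.4]]
[[-0.892 -0.223  0.392]
 [-0.241  0.971  0.003]
 [-0.381 -0.092 -0.92 ]]
[[-0.892 -0.223  0.392]
 [-0.241  0.971  0.003]
 [-0.381 -0.092 -0.92 ]]
```

```bash
sed -i 's/p=p+R@\[0,0,L1\]/p=p+R@[0,k[6],L1]/' h.py
cat >> h.py <<'E'
def ik(p,R,k,q0):
    def f(q):
        P,M=fk(q,k); return np.r_[(P-p)/1.0, Ro.from_matrix(M.T@R).as_rotvec()*200]
    r=least_squares(f,np.clip(q0,LO+.01,HI-.01),bounds=(LO,HI)); return r.x,np.abs(f(r.x)).max()
def orient(tilt,taz,naz):
    # toolz tilted 'tilt' toward azimuth taz; tool -x horizontally at azimuth naz
    t,a=np.radians([tilt,taz]); z=np.array([np.sin(t)*np.cos(a),np.sin(t)*np.sin(a),-np.cos(t)])
    n=np.radians(naz); h=np.array([np.cos(n),np.sin(n),0]); y=np.cross(z,-h); y/=np.linalg.norm(y); x=np.cross(y,z); return np.c_[x,y,z]
E
python3 - <<'E'
from h import *
D=[([71.104,18.312,89.639,0,72.044,-1.146],[175.302,547.643,213.976]),
([27.8,7.7,70.6,0,101.7,-91.7],[430.8,240,451.2]),
([28.5,48.1,12.3,.1,117,-91],[724.9,406.5,384.7]),
([28.5,50.8,12.3,.1,111.3,-90.9],[762.4,428.4,346]),
([-2.4,47.7,12.3,3.2,113.3,-120.3],[850.7,-6,392.7]),
([-4.6,53,12.3,3.5,105.1,-122.7],[917.2,-43,317.4]),
([-5.7,45,12.3,4.2,97.9,-123.1],[922,-55.8,458.8]),
([-20.5,-8,97.1,11,68.2,-141.5],[460.2,-97,403.8]),
([-16.8,6.4,138.4,27.9,14.1,-146.5],[410.7,-72.3,65.1])]
f=lambda k:np.concatenate([fk(q,k)[0]-p for q,p in D])
r=least_squares(f,[0,300,400,0,400,300,10]); print(r.x.round(2)); print(np.abs(f(r.x)).max()); np.save("k.npy",r.x);k=r.x
for naz in (15,5,-9.5):
  for pos in ([410,-72,65],[425,-80,40],[435,-80,17],[450,-80,17],[450,-75,30],[500,-50,17],[570,-10,17],[640,0,17]):
    for tilt in (24,):
        q,e=ik(np.array(pos,float),orient(tilt,0,naz),k,[-15,10,135,20,20,-140]); print(naz,pos,q.round(0),round(e,2))
E
```

```text
[2.5000e-01 1.4014e+02 5.9125e+02 2.5380e+01 4.1715e+02 3.3488e+02
 1.1480e+01]
0.9833254289344158
15 [410, -72, 65] [ -16.    6.  139.   26.   14. -147.] 1.88
15 [425, -80, 40] [ -15.   11.  138.   27.   10. -147.] 6.09
15 [435, -80, 17] [ -14.   15.  138.   28.    6. -147.] 9.5
15 [450, -80, 17] [ -14.   16.  137.   28.    7. -147.] 8.36
15 [450, -75, 30] [ -14.   14.  136.   28.    8. -147.] 5.45
15 [500, -50, 17] [  -9.   19.  132.   32.    7. -147.] 1.19
15 [570, -10, 17] [  -3.   23.  124.    7.    9. -116.] 0.0
15 [640, 0, 17] [  -1.   27.  115.    2.   14. -110.] 0.0
5 [410, -72, 65] [ -17.    6.  139.   30.   14. -141.] 0.0
5 [425, -80, 40] [ -17.   11.  138.   36.   10. -147.] 2.96
5 [435, -80, 17] [ -15.   15.  138.   38.    7. -147.] 7.21
5 [450, -80, 17] [ -15.   16.  137.   38.    7. -147.] 5.96
5 [450, -75, 30] [ -15.   14.  137.   38.    9. -147.] 2.66
5 [500, -50, 17] [ -10.   19.  133.   37.    6. -142.] 0.0
5 [570, -10, 17] [  -3.   23.  124.    7.    9. -105.] 0.0
5 [640, 0, 17] [ -1.  27. 115.   2.  14. -99.] 0.0
-9.5 [410, -72, 65] [ -17.    6.  139.   30.   14. -125.] 0.0
-9.5 [425, -80, 40] [ -18.   11.  139.   46.   10. -142.] 0.0
-9.5 [435, -80, 17] [ -16.   15.  139.   52.    7. -147.] 3.89
-9.5 [450, -80, 17] [ -16.   16.  137.   53.    7. -147.] 2.57
-9.5 [450, -75, 30] [ -15.   14.  137.   48.    8. -142.] 0.0
-9.5 [500, -50, 17] [ -10.   19.  133.   37.    6. -126.] 0.0
-9.5 [570, -10, 17] [ -3.  23. 124.   7.   9. -89.] 0.0
-9.5 [640, 0, 17] [ -1.  27. 115.   2.  14. -83.] 0.0
```

Run:
```python
from h import *
k=np.load("k.npy")
for naz in (24,10,-9.5):
  for pos in ([410,-72,305],[428,-90,50],[428,-90,17],[440,-85,17],[455,-78,17],[500,-50,17],[570,-10,17],[640,0,17]):
    M=orient(23.6,0,naz)@np.diag([-1,-1,1])
    q,e=ik(np.array(pos,float),M,k,[-15,10,135,20,20,40]); print(naz,pos,q.round(0),round(e,2))
print(delta([410,-80,305]))
```

```text
24 [410, -72, 305] [-17. -12. 113.   8.  56.  44.] 0.0
24 [428, -90, 50] [-19.  10. 137.  37.  13.  10.] 0.0
24 [428, -90, 17] [-19.  15. 140.  69.   8. -22.] 0.0
24 [440, -85, 17] [-18.  15. 139.  64.   8. -16.] 0.0
24 [455, -78, 17] [-16.  16. 137.  58.   7.  -8.] 0.0
24 [500, -50, 17] [-10.  19. 132.  33.   7.  22.] 0.0
24 [570, -10, 17] [ -3.  23. 124.   7.  10.  55.] 0.0
24 [640, 0, 17] [ -1.  27. 115.   2.  15.  61.] 0.0
10 [410, -72, 305] [-17. -12. 113.   8.  56.  59.] 0.0
10 [428, -90, 50] [-19.  10. 137.  37.  13.  25.] 0.0
10 [428, -90, 17] [-19.  15. 140.  69.   8.  -7.] 0.0
10 [440, -85, 17] [-18.  15. 139.  64.   8.  -1.] 0.0
10 [455, -78, 17] [-16.  16. 137.  58.   7.   7.] 0.0
10 [500, -50, 17] [-10.  19. 132.  33.   7.  37.] 0.0
10 [570, -10, 17] [ -3.  23. 124.   7.  10.  70.] 0.0
10 [640, 0, 17] [ -1.  27. 115.   2.  15.  76.] 0.0
-9.5 [410, -72, 305] [-17. -12. 113.   8.  56.  80.] 0.0
-9.5 [428, -90, 50] [-19.  10. 137.  37.  13.  46.] 0.0
-9.5 [428, -90, 17] [-19.  15. 140.  69.   8.  14.] 0.0
-9.5 [440, -85, 17] [-18.  15. 139.  64.   8.  20.] 0.0
-9.5 [455, -78, 17] [-16.  16. 137.  58.   7.  28.] 0.0
-9.5 [500, -50, 17] [-10.  19. 132.  33.   7.  58.] 0.0
-9.5 [570, -10, 17] [ -3.  23. 124.   7.  10.  91.] 0.0
-9.5 [640, 0, 17] [ -1.  27. 115.   2.  15.  97.] 0.0
[ -90.95338805  -31.74240325 -222.09518784]
```

The half-turned grip is fully reachable, so I'll lift clear and spin half a turn.

Request:
apply_moves(
  plan=[
    {"jaw": 0.73, "delta_pos": [-23, -8, -55], "spin": 0.1},
    {"jaw": 0.73, "delta_pos": [-46, -16, -111], "spin": 0.25},
    {"jaw": 0.73, "delta_pos": [-68, -24, -167], "spin": 0.43},
    {"jaw": 0.73, "delta_pos": [-91, -32, -222], "spin": 0.62},
    {"jaw": 0.73, "delta_pos": [-91, -32, -222], "spin": 0.8},
    {"jaw": 0.73, "delta_pos": [-91, -32, -222], "spin": 0.98},
    {"jaw": 0.73, "delta_pos": [-91, -32, -222], "spin": 1.16},
    {"jaw": 0.73, "delta_pos": [-91, -32, -222], "spin": 1.34},
  ],
)

```text
time_s: 14.0
ee_pos: [409.5, -80.7, 307.1]
ee_rot: [159.0, 10.2, 114.9]
force: [0.2, 0.3, -0.1]
gripper_width: 24.9
```

Run:
```python
from h import *
show(); print(delta([422,-90,300]),delta([422,-90,120]))
```

```text
t 14.0 p [409.5 -80.7 307.1] rot [158.99  10.24 114.94] q [-18.6 -11.3 112.4   8.7  57.  -48.7] F [ 0.2  0.3 -0.1] w 24.9
toolz [ 0.395  0.001 -0.919] toolx [-0.415  0.892 -0.178]
[-12.2231357    3.58276316  11.47746438] [ 19.77615669 -59.92657124 176.83347344]
```

Request:
apply_moves(
  plan=[
    {"jaw": 0.73, "delta_pos": [-4, 1, 4], "spin": 0.18},
    {"jaw": 0.73, "delta_pos": [-8, 2, 8], "spin": 0.37},
    {"jaw": 0.73, "delta_pos": [-12, 4, 11], "spin": 0.55},
    {"jaw": 0.73, "delta_pos": [-12, 4, 11], "spin": 0.74},
    {"jaw": 0.73, "delta_pos": [-12, 4, 11], "spin": 0.92},
    {"jaw": 0.73, "delta_pos": [-12, 4, 11], "spin": 1.11},
    {"jaw": 0.73, "delta_pos": [-2, -16, 60], "spin": 1.3},
    {"jaw": 0.73, "delta_pos": [8, -37, 115], "spin": 1.48},
  ],
)

```text
time_s: 15.0
ee_pos: [422.1, -91.2, 189.1]
ee_rot: [166.9, -19.9, 34.0]
force: [1.5, -0.4, -0.2]
gripper_width: 24.7
```

Run:
```python
from h import *
show(); print(delta([424,-92,24]))
```

```text
t 15.0 p [422.1 -91.2 189.1] rot [166.91 -19.89  34.01] q [-19.6  -4.4 125.   12.5  37.6  30.2] F [ 1.5 -0.4 -0.2] w 24.7
toolz [ 0.401 -0.002 -0.916] toolx [0.78  0.526 0.34 ]
[-55.11425569 -33.56874271 151.98694458]
```

Request:
apply_moves(
  plan=[
    {"jaw": 0.73, "delta_pos": [-8, -5, 22], "spin": 0.05},
    {"jaw": 0.73, "delta_pos": [-16, -10, 44], "spin": 0.1},
    {"jaw": 0.73, "delta_pos": [-24, -15, 66], "spin": 0.12},
    {"jaw": 0.73, "delta_pos": [-32, -20, 88], "spin": 0.12},
    {"jaw": 0.73, "delta_pos": [-40, -25, 110], "spin": 0.12},
    {"jaw": 0.73, "delta_pos": [-47, -29, 130], "spin": 0.12},
    {"jaw": 0.73, "delta_pos": [-55, -33, 151], "spin": 0.12},
    {"jaw": 0.73, "delta_pos": [-55, -33, 152], "spin": 0.12},
  ],
)

```text
time_s: 16.0
ee_pos: [425.5, -92.9, 25.2]
ee_rot: [169.4, -21.5, 26.8]
force: [0.4, 0.9, 0.2]
gripper_width: 24.7
```

Run:
```python
from h import *
show()
for n in ("scene","top"):
    im=cams.grab_frame(n); cv2.imwrite(f"pics/{n}2.png",cv2.resize(im[80:300,180:450] if n=="scene" else im[80:300,180:450],None,fx=2.7,fy=2.7,interpolation=cv2.INTER_CUBIC)[:,:,::-1])
m={n:spotter.masks_of(n,"oxygen") for n in ("scene","top")}
for n in m: print(n,[(round(x["confidence"],2),x["extent"]) for x in m[n]]); 
for n in m: print(fitcyl({n:m[n][0]["region"]},OX,[493,-60]))
```

```text
t 16.0 p [425.5 -92.9  25.2] rot [169.36 -21.45  26.83] q [-19.8  13.5 139.7  61.6   8.8 -14.4] F [0.4 0.9 0.2] w 24.7
toolz [ 0.404 -0.003 -0.915] toolx [0.831 0.42  0.366]
scene [(0.62, [233.0, 164.9, 265.2, 264.0])]
top [(0.72, [297.2, 187.4, 324.2, 217.4])]
(array([490.24998295, -61.09003901]), np.float64(0.22413793103448276))
(array([493.17326176, -59.21616912]), np.float64(0.07999999999999996))
```

View pics/scene2.png

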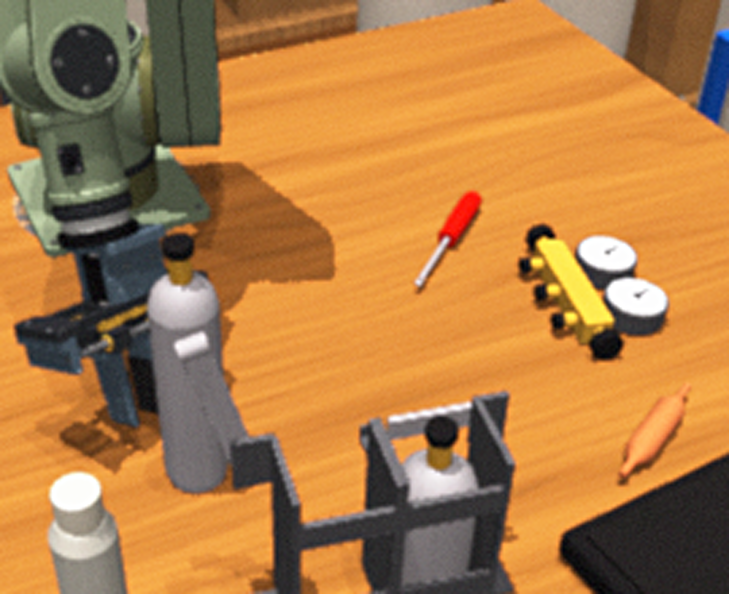

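View pics/top2.png

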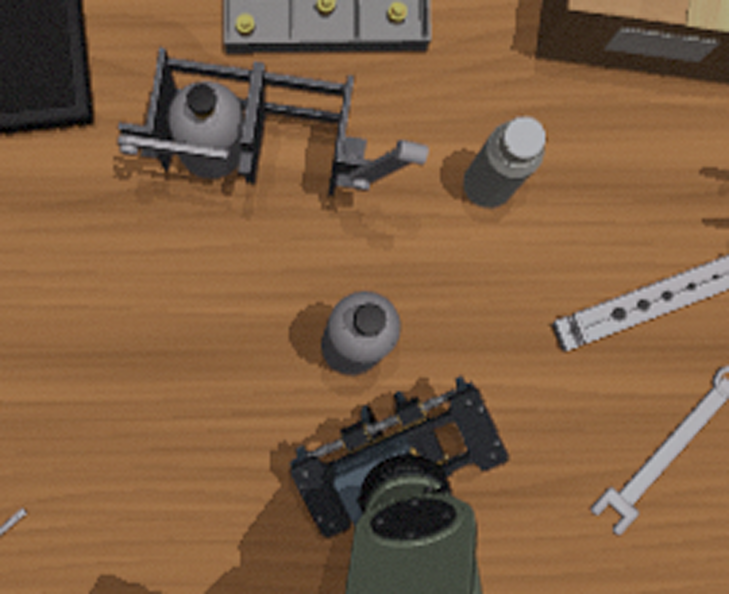

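Run:
```python
from h import *
print(delta([452,-79.5,17]),delta([530,-39.6,17]),delta([573.8,-17.4,17]))
```

```text
[24.51637752 -3.39919387 18.47440966] [106.06149996  -9.67480441  49.89127962] [151.76584689 -13.01246336  67.53363504]
```

Request:
apply_moves(
  plan=[
    {"jaw": 0.73, "delta_pos": [12, -2, 10], "spin": 0},
    {"jaw": 0.73, "delta_pos": [24, -3, 18], "spin": 0},
    {"jaw": 0.73, "delta_pos": [33, -4, 22], "spin": 0},
    {"jaw": 0.73, "delta_pos": [45, -5, 27], "spin": 0},
    {"jaw": 0.73, "delta_pos": [59, -6, 32], "spin": 0},
    {"jaw": 0.73, "delta_pos": [74, -7, 38], "spin": 0},
    {"jaw": 0.73, "delta_pos": [90, -8, 44], "spin": 0},
    {"jaw": 0.73, "delta_pos": [106, -10, 50], "spin": 0},
  ],
)

```text
time_s: 17.2
ee_pos: [530.3, -38.4, 16.8]
ee_rot: [169.4, -21.4, 26.9]
force: [-3.6, -2.2, 1.8]
gripper_width: 24.4
```

Run:
```python
from h import *
show()
for n in ("scene","top"):
    im=cams.grab_frame(n); cv2.imwrite(f"pics/{n}3.png",cv2.resize(im[80:300,180:450] if n=="scene" else im[80:300,180:450],None,fx=2.7,fy=2.7,interpolation=cv2.INTER_CUBIC)[:,:,::-1])
m={n:spotter.masks_of(n,"oxygen") for n in ("scene","top")}
for n in m: print(n,[(round(x["confidence"],2),x["extent"]) for x in m[n]]); 
for n in m: print(fitcyl({n:m[n][0]["region"]},OX,[540,-35]))
```

```text
t 17.2 p [530.3 -38.4  16.8] rot [169.38 -21.43  26.88] q [ -7.1  20.3 129.   21.4   7.6  37.4] F [-3.6 -2.2  1.8] w 24.4
toolz [ 0.404 -0.002 -0.915] toolx [0.83  0.421 0.365]
scene [(0.75, [262.5, 175.0, 291.0, 279.4])]
top [(0.74, [280.8, 154.1, 306.9, 189.5])]
(array([563.44642639, -20.04325867]), np.float64(0.34792122538293213))
(array([572.78181553, -19.3532443 ]), np.float64(0.07125603864734298))
```

View pics/scene3.png

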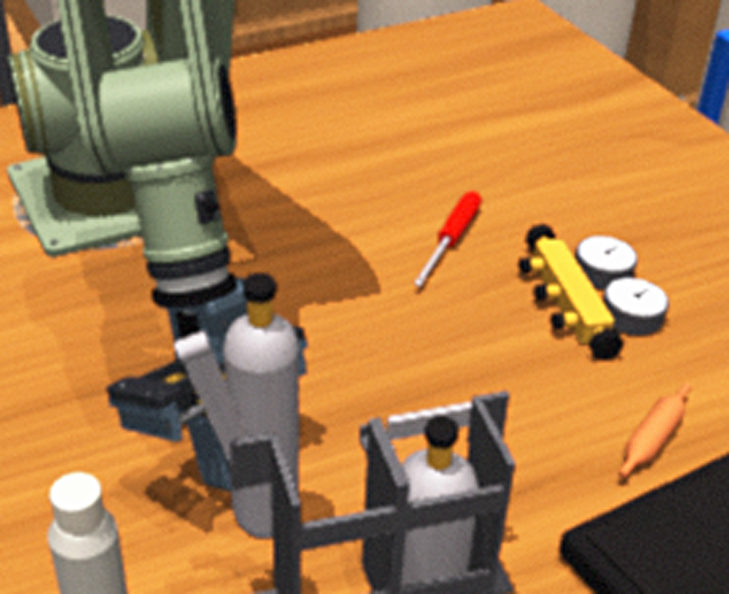

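View pics/top3.png

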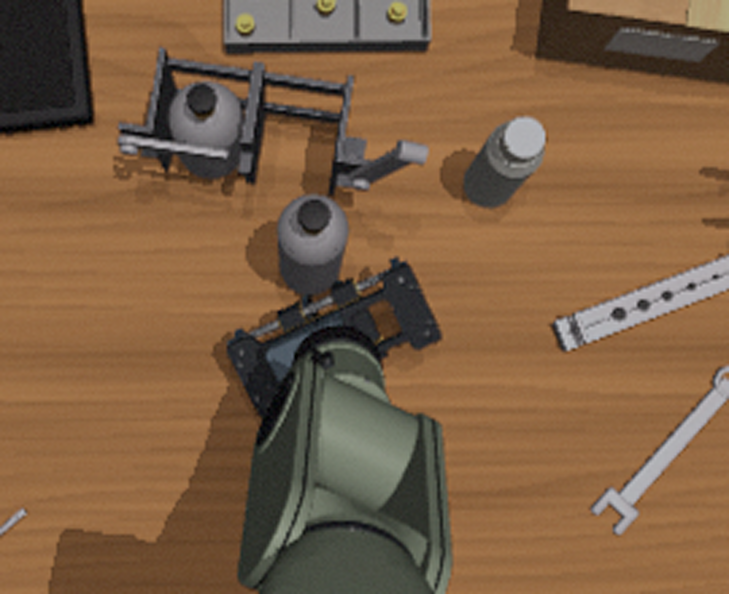

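Cylinder now at about (570,-19), upright. It was pushed low at about 4 N. I'll finish the diagonal leg to the bay axis and back off.

Request:
apply_moves(
  plan=[
    {"jaw": 0.73, "delta_pos": [10, 0, 4], "spin": 0},
    {"jaw": 0.73, "delta_pos": [21, -1, 8], "spin": 0},
    {"jaw": 0.73, "delta_pos": [32, -1, 12], "spin": 0},
    {"jaw": 0.73, "delta_pos": [41, -2, 16], "spin": 0},
    {"jaw": 0.73, "delta_pos": [41, -2, 16], "spin": 0},
    {"jaw": 0.73, "delta_pos": [30, -2, 12], "spin": 0},
    {"jaw": 0.73, "delta_pos": [15, -2, 6], "spin": 0.1},
    {"jaw": 0.73, "delta_pos": [-5, -2, -2], "spin": 0.2},
  ],
)

```text
time_s: 18.4
ee_pos: [524.6, -39.5, 17.1]
ee_rot: [174.0, -23.3, 14.5]
force: [0.6, -0.4, -0.3]
gripper_width: 24.6
```

Run:
```python
from h import *
show()
for n in ("scene","top"):
    im=cams.grab_frame(n); cv2.imwrite(f"pics/{n}4.png",cv2.resize(im[80:300,180:450] if n=="scene" else im[80:300,180:450],None,fx=2.7,fy=2.7,interpolation=cv2.INTER_CUBIC)[:,:,::-1])
m={n:spotter.masks_of(n,"oxygen") for n in ("scene","top")}
for n in m: print(n,[(round(x["confidence"],2),x["extent"]) for x in m[n]]); 
for n in m: print(fitcyl({n:m[n][0]["region"]},OX,[600,0]))
c,s_=np.cos(-.1666),np.sin(-.1666)
k=np.load("k.npy")
for tilt,taz in ((24,0),(24,-9.5),(28,-4),(30,-4),(31,-9.5)):
  for rx in (-140,-120,-100,-80,-60,-45):
    for z in (14,):
      p=np.array([685.3+c*rx,-10.9+s_*rx,z]); M=orient(tilt,taz,-9.5)@np.diag([-1,-1,1])
      q,e=ik(p,M,k,[0,25,120,7,10,90]); print(tilt,taz,rx,q.round(0),round(e,2))
```

```text
t 18.4 p [524.6 -39.5  17.1] rot [174.01 -23.26  14.5 ] q [ -7.4  19.9 129.8  23.8   7.   46.3] F [ 0.6 -0.4 -0.3] w 24.6
toolz [ 0.406 -0.003 -0.914] toolx [0.889 0.23  0.395]
scene [(0.64, [276.7, 188.2, 305.4, 290.5])]
top [(0.88, [273.7, 136.4, 300.7, 177.1])]
(array([604.38757181,  -1.39241695]), np.float64(0.30614805520702637))
(array([609.81783628,  -1.67517185]), np.float64(0.08257918552036203))
24 0 -140 [  0.  22. 127.  -0.   7. 101.] 0.0
24 0 -120 [ -0.  23. 125.   1.   8.  99.] 0.0
24 0 -100 [ -1.  24. 122.   2.  10.  98.] 0.0
24 0 -80 [ -1.  25. 120.   2.  11.  97.] 0.0
24 0 -60 [ -1.  26. 117.   3.  13.  96.] 0.0
24 0 -45 [ -2.  27. 115.   3.  14.  96.] 0.0
24 -9.5 -140 [  3.  22. 127. -33.   9. 135.] 0.0
24 -9.5 -120 [  3.  23. 124. -28.  10. 129.] 0.0
24 -9.5 -100 [  2.  24. 122. -24.  11. 125.] 0.0
24 -9.5 -80 [  2.  25. 119. -21.  13. 121.] 0.0
24 -9.5 -60 [  1.  26. 117. -18.  14. 118.] 0.0
24 -9.5 -45 [  1.  27. 115. -17.  15. 116.] 0.0
28 -4 -140 [  1.  21. 130. -46.   3. 147.] 3.41
28 -4 -120 [  1.  23. 128. -46.   3. 147.] 1.15
28 -4 -100 [  1.  24. 125. -38.   4. 138.] 0.0
28 -4 -80 [  0.  25. 123. -25.   5. 125.] 0.0
28 -4 -60 [ -0.  26. 120. -18.   6. 117.] 0.0
28 -4 -45 [ -0.  27. 118. -14.   7. 113.] 0.0
30 -4 -140 [  1.  21. 130. -46.   3. 147.] 9.57
30 -4 -120 [  1.  22. 128. -46.   3. 147.] 7.24
30 -4 -100 [  1.  24. 126. -46.   3. 147.] 4.83
30 -4 -80 [  0.  25. 124. -47.   3. 147.] 2.35
30 -4 -60 [ -0.  26. 122. -44.   3. 144.] 0.01
30 -4 -45 [ -0.  27. 120. -30.   4. 130.] 0.0
31 -9.5 -140 [  2.  21. 129. -47.   4. 147.] 14.21
31 -9.5 -120 [  2.  22. 127. -47.   5. 147.] 12.24
31 -9.5 -100 [  1.  24. 125. -47.   5. 147.] 10.21
31 -9.5 -80 [  1.  25. 123. -47.   5. 147.] 8.14
31 -9.5 -60 [  1.  26. 121. -48.   6. 147.] 6.02
31 -9.5 -45 [  1.  27. 120. -48.   6. 147.] 4.4
```

View pics/scene4.png

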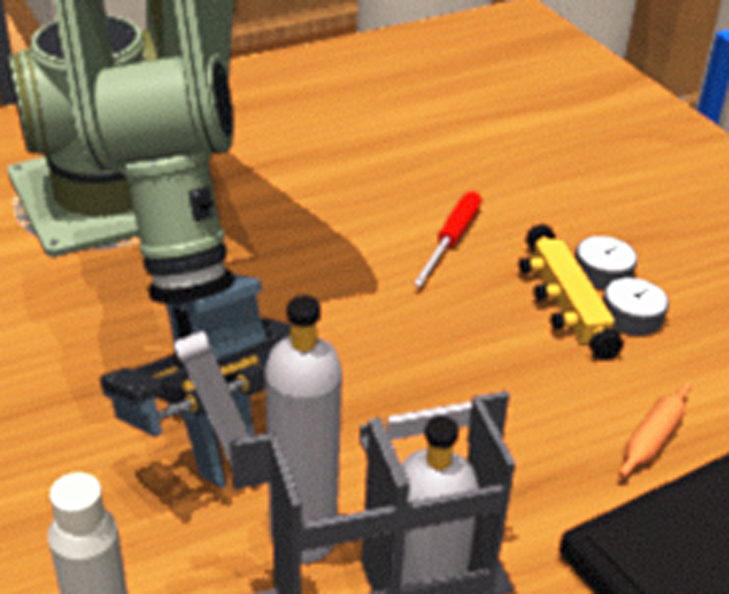

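View pics/top4.png

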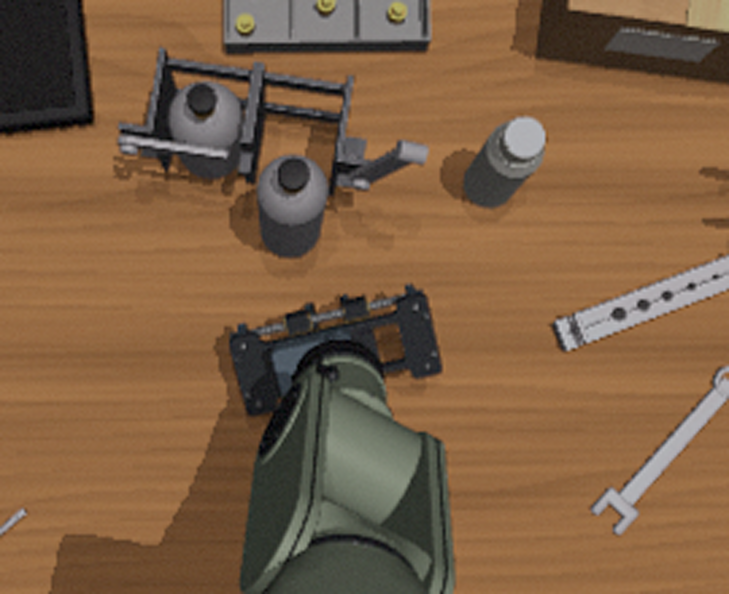

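Run:
```python
from h import *
print(delta([540,13,15]),delta([547.3,12.3,14]))
```

```text
[ 24.51939887 -48.06847778   7.84758292] [ 30.44916764 -45.93455712  11.72884881]
```

Request:
apply_moves(
  plan=[
    {"jaw": 0.73, "delta_pos": [2, -8, 1], "spin": 0.06},
    {"jaw": 0.73, "delta_pos": [6, -17, 2], "spin": 0.12},
    {"jaw": 0.73, "delta_pos": [12, -26, 4], "spin": 0.18},
    {"jaw": 0.73, "delta_pos": [18, -36, 6], "spin": 0.25},
    {"jaw": 0.73, "delta_pos": [24, -46, 8], "spin": 0.32},
    {"jaw": 0.73, "delta_pos": [30, -46, 11], "spin": 0.38},
    {"jaw": 0.73, "delta_pos": [30, -46, 12], "spin": 0.42},
    {"jaw": 0.73, "delta_pos": [30, -46, 12], "spin": 0.42},
  ],
)

```text
time_s: 19.6
ee_pos: [548.1, 12.6, 13.8]
ee_rot: [-175.5, -23.6, -11.4]
force: [-1.0, -0.9, -0.3]
gripper_width: 24.4
```

```bash
cat >> h.py <<'E'
RK=np.array([685.3,-10.9]);CR=np.array([np.cos(-.1666),np.sin(-.1666)]);CY=np.array([-CR[1],CR[0]])
def rw(x,y,z): return np.r_[RK+x*CR+y*CY,z]
def wr(p): d=np.array(p[:2])-RK; return np.r_[d@CR,d@CY,p[2:]]
E
python3 - <<'E'
from h import *
show(); s,p,R=st(); print(wr(p)); print(delta(rw(-118,0,13)),delta(rw(-50,0,13)))
E
```

```text
t 19.6 p [548.1  12.6  13.8] rot [-175.53  -23.64  -11.4 ] q [  0.3  21.6 127.3  -2.2   7.  102.9] F [-1.  -0.9 -0.3] w 24.4
toolz [ 0.407 -0.003 -0.913] toolx [ 0.898 -0.181  0.401]
[-139.22193973    0.44195457   13.77468   ]
[19.13296346  0.47373755  9.21257081] [81.3928663   0.40211908 36.55666285]
```

Request:
apply_moves(
  plan=[
    {"jaw": 0.73, "delta_pos": [14, 0, 7], "spin": 0},
    {"jaw": 0.73, "delta_pos": [22, 0, 10], "spin": 0},
    {"jaw": 0.73, "delta_pos": [30, 0, 14], "spin": 0},
    {"jaw": 0.73, "delta_pos": [40, 0, 19], "spin": 0},
    {"jaw": 0.73, "delta_pos": [50, 0, 23], "spin": 0},
    {"jaw": 0.73, "delta_pos": [61, 0, 28], "spin": 0},
    {"jaw": 0.73, "delta_pos": [71, 0, 32], "spin": 0},
    {"jaw": 0.73, "delta_pos": [79, 0, 36], "spin": 0},
  ],
)

```text
time_s: 20.6
ee_pos: [634.4, -1.9, 12.4]
ee_rot: [-175.5, -23.6, -11.4]
force: [-3.9, 1.0, 0.7]
gripper_width: 24.3
```

Run:
```python
from h import *
show(); s,p,R=st(); print(wr(p))
for n in ("scene","top"):
    im=cams.grab_frame(n); cv2.imwrite(f"pics/{n}5.png",cv2.resize(im[150:330,200:400] if n=="scene" else im[80:230,200:400],None,fx=3.3,fy=3.3,interpolation=cv2.INTER_CUBIC)[:,:,::-1])
m={n:spotter.masks_of(n,"oxygen") for n in ("scene","top")}
for n in m: print(n,[(round(x["confidence"],2),x["extent"]) for x in m[n]]); 
for n in m: 
    if m[n]:
        r=fitcyl({n:m[n][0]["region"]},OX,[675,-8]); print(r,wr(r[0]))
```

```text
t 20.6 p [634.4  -1.9  12.4] rot [-175.54  -23.63  -11.4 ] q [ -1.4  26.9 116.3   1.9  12.8  97.2] F [-3.9  1.   0.7] w 24.3
toolz [ 0.407 -0.003 -0.913] toolx [ 0.898 -0.181  0.401]
[-51.69126901   0.4180523   12.42612096]
scene [(0.62, [285.5, 206.7, 318.9, 307.7])]
top [(0.94, [276.4, 106.3, 302.4, 150.2])]
(array([663.36828232,  -4.91896439]), np.float64(0.2269336474283471)) [-22.61989492   2.26127864]
(array([679.56947565, -10.6449728 ]), np.float64(0.06054490413723512)) [-5.69347243 -0.69879892]
```

View pics/scene5.png

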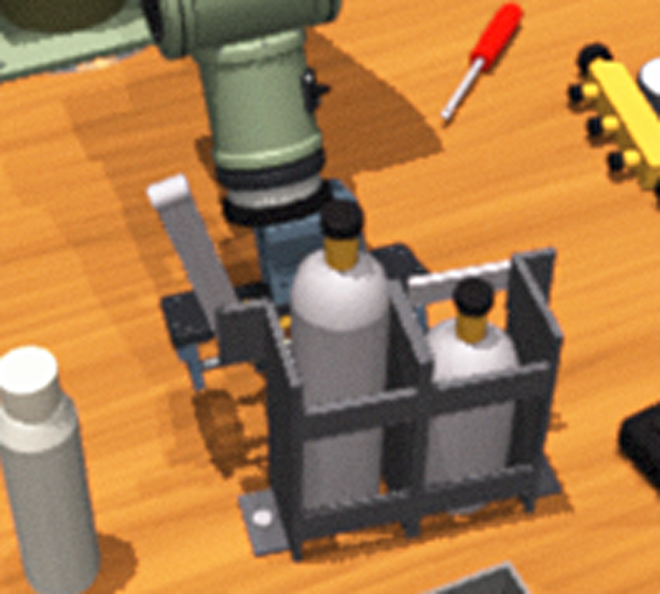

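View pics/top5.png

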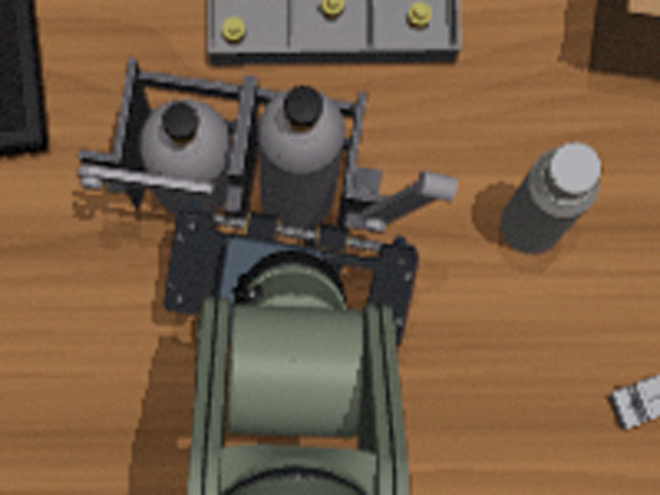

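Request:
apply_moves(
  plan=[
    {"jaw": 0.73, "delta_pos": [-9, 0, -4], "spin": 0},
    {"jaw": 1.0, "delta_pos": [-14, 0, -6], "spin": -0.04},
    {"jaw": 1.0, "delta_pos": [-14, 0, -6], "spin": -0.077},
    {"jaw": 1.0, "delta_pos": [-14, 0, -6], "spin": -0.077},
    {"jaw": 1.0, "delta_pos": [-8, 0, -4], "spin": -0.077},
    {"jaw": 1.0, "delta_pos": [-3, 0, -1], "spin": -0.077},
    {"jaw": 1.0, "delta_pos": [1, 0, 0.5], "spin": -0.077},
    {"jaw": 1.0, "delta_pos": [3.5, 0, 1.5], "spin": -0.077},
  ],
)

```text
time_s: 21.8
ee_pos: [637.8, -2.6, 12.6]
ee_rot: [-177.5, -23.9, -6.6]
force: [-5.0, -0.5, 3.2]
gripper_width: 0.2
```

Run:
```python
from h import *
show(); s,p,R=st(); print(wr(p),delta(rw(-40,0,12))-delta(rw(-50,0,12)))
im=cams.grab_frame("top")
m=spotter.masks_of("top","oxygen")
r=fitcyl({"top":m[0]["region"]},OX,[675,-8]); print(r,wr(r[0]))
```

```text
t 21.8 p [637.8  -2.6  12.6] rot [-177.47  -23.91   -6.6 ] q [ -1.5  27.1 115.8   2.   13.   92.7] F [-5.  -0.5  3.2] w 0.2
toolz [ 0.407 -0.003 -0.913] toolx [ 0.908 -0.105  0.405]
[-48.25334955   0.33830568  12.58001872] [9.12970165 0.69164746 4.02121518]
(array([683.29742432, -11.42956543]), np.float64(0.11534603811434307)) [-1.88703056 -0.85432113]
```

Request:
apply_moves(
  plan=[
    {"jaw": 1.0, "delta_pos": [0.4, 0, 0.2], "spin": 0},
    {"jaw": 1.0, "delta_pos": [0.8, 0, 0.3], "spin": 0},
    {"jaw": 1.0, "delta_pos": [1.2, 0, 0.5], "spin": 0},
    {"jaw": 1.0, "delta_pos": [1.5, 0, 0.7], "spin": 0},
    {"jaw": 1.0, "delta_pos": [1.8, 0, 0.8], "spin": 0},
    {"jaw": 1.0, "delta_pos": [2, 0, 0.9], "spin": 0},
    {"jaw": 1.0, "delta_pos": [2, 0, 0.9], "spin": 0},
    {"jaw": 1.0, "delta_pos": [2, 0, 0.9], "spin": 0},
  ],
)

```text
time_s: 22.9
ee_pos: [638.0, -2.6, 12.0]
ee_rot: [-177.5, -23.7, -6.6]
force: [-8.8, 0.4, 5.9]
gripper_width: 0.6
```

Run:
```python
from h import *
show(); s,p,R=st(); print(wr(p),s["torque"])
```

```text
t 22.9 p [638.   -2.6  12. ] rot [-177.49  -23.7    -6.59] q [ -1.5  27.2 115.6   2.   13.3  92.7] F [-8.8  0.4  5.9] w 0.6
toolz [ 0.404 -0.003 -0.915] toolx [ 0.91  -0.105  0.402]
[-47.99436687   0.34848619  11.98731703] [0.04161785 1.29245308 0.00311098]
```

Run:
```python
from h import *
for n in ("scene","top"):
    im=cams.grab_frame(n); box=(230,150,370,330) if n=="scene" else (220,90,340,180); f=4 if n=="scene" else 6
    o=cv2.resize(im[box[1]:box[3],box[0]:box[2]],None,fx=f,fy=f,interpolation=cv2.INTER_CUBIC)[:,:,::-1].copy()
    if n=="top": o=o[:540]
    cv2.imwrite(f"pics/{n}6.png",o)
    def poly(P,c):
        q=((proj(n,P)-[box[0],box[1]]+.5)*f); cv2.polylines(o,[np.round(q).astype(np.int32)],True,c,1)
    h=rw(0,0,0)
    for z,r in ((200,30),(265,10),(0,27)): poly(cylpts(h[0],h[1],r,[z]),(0,255,0))
    poly(np.array([rw(30,-36,148),rw(30,36,148)]),(0,0,255)); poly(np.array([rw(30,-36,122),rw(30,36,122)]),(0,0,255))
    poly(np.array([rw(36,-36,175),rw(-36,-36,175),rw(-36,-36,0),rw(36,-36,0)]),(255,0,255)); 
    cv2.imwrite(f"pics/{n}6o.png",o)
    m=spotter.masks_of(n,"oxygen"); r=fitcyl({n:m[0]["region"]},OX,[680,-8]); print(n,r,wr(r[0]))
    m=spotter.masks_of(n,"gas"); 
    if m: GA=[(34,0),(34,125),(28,138),(16,147),(8,149),(8,165),(10,166),(10,184)]; r=fitcyl({n:m[0]["region"]},GA,[690,60]); print(n,r,wr(r[0]))
```

```text
scene (array([678.66430283,  -9.36293411]), np.float64(0.27103528499418383)) [-6.79871346  0.41538387]
scene (array([671.88122749,  87.1268177 ]), np.float64(0.4530676455165181)) [-29.48880542  94.44432646]
top (array([684.28132057,  -9.13164902]), np.float64(0.08008008008008005)) [-1.29782142  1.5749389 ]
```

View pics/scene6o.png

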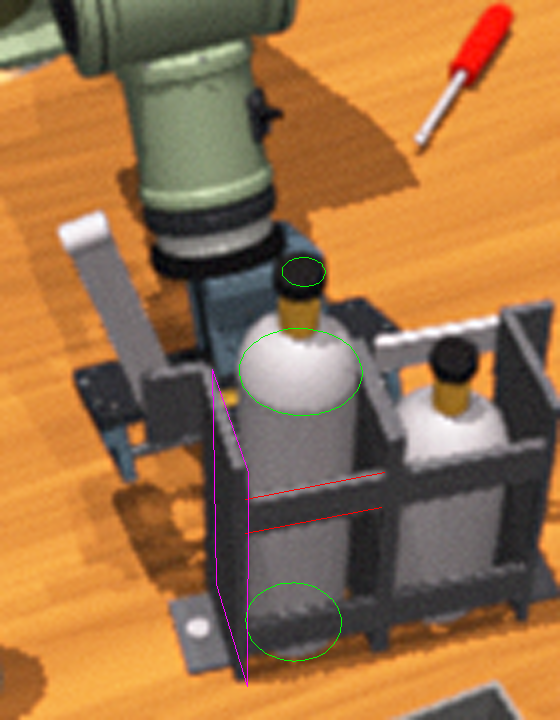

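View pics/top6o.png

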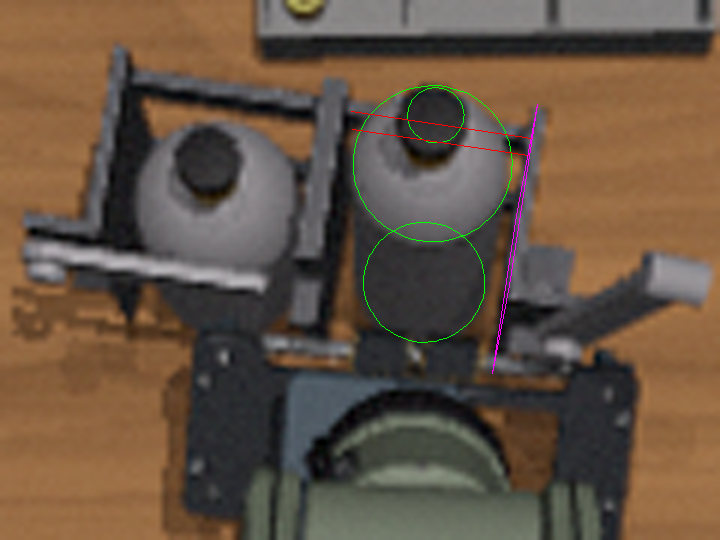

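View pics/top6.png

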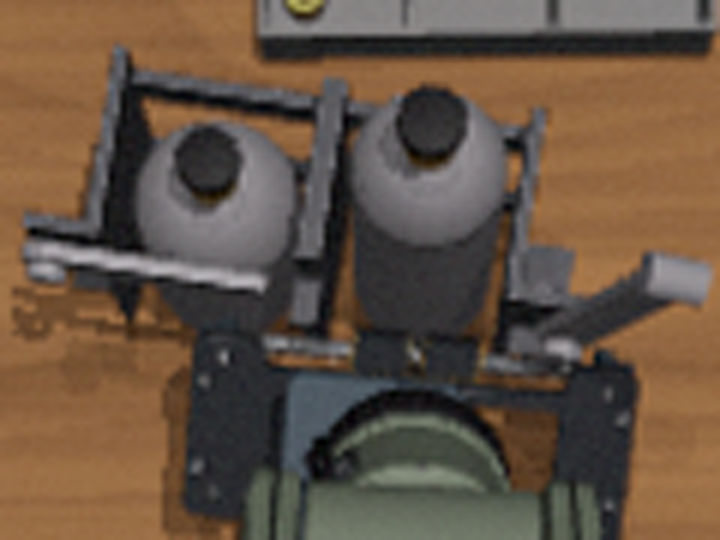

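Pressing harder (about 9 N against about 4 N of sliding) moved nothing. The moment arm puts that contact at the fingertip, and vision gives x = -1 mm, so the cylinder is against the rail. Now I'll retreat and go to the bar's outer side.

Run:
```python
from h import *
for w in ((-90,0,14),(-135,0,16),(-135,-20,316)): print(w,delta(rw(*w)).round(1))
```

```text
(-90, 0, 14) [-37.6  -2.7 -18.6]
(-135, 0, 16) [-78.   -5.9 -38.4]
(-135, -20, 316) [  41.7    2.  -314.1]
```

Request:
apply_moves(
  plan=[
    {"jaw": 1, "delta_pos": [-37, -2, -18], "spin": 0},
    {"jaw": 1, "delta_pos": [-78, -6, -38], "spin": 0.05},
    {"jaw": 1, "delta_pos": [-58, -5, -84], "spin": 0.05},
    {"jaw": 1, "delta_pos": [-38, -3, -130], "spin": 0.05},
    {"jaw": 1, "delta_pos": [-18, -2, -176], "spin": 0.05},
    {"jaw": 1, "delta_pos": [2, -1, -222], "spin": 0.05},
    {"jaw": 1, "delta_pos": [22, 0, -268], "spin": 0.05},
    {"jaw": 1, "delta_pos": [41, 2, -314], "spin": 0.05},
  ],
)

```text
time_s: 24.2
ee_pos: [549.2, -8.3, 318.4]
ee_rot: [-176.2, -23.8, -9.7]
force: [0.3, -0.8, 0.8]
gripper_width: 0.4
```

Run:
```python
from h import *
show(); s,p,R=st(); print(wr(p))
for n in ("scene","top"):
    im=cams.grab_frame(n); cv2.imwrite(f"pics/{n}7.png",cv2.resize(im[150:330,200:400] if n=="scene" else im[80:230,200:400],None,fx=3.3,fy=3.3,interpolation=cv2.INTER_CUBIC)[:,:,::-1])
    m=spotter.masks_of(n,"oxygen"); r=fitcyl({n:m[0]["region"]},OX,[680,-8]); print(n,r,wr(r[0]))
    m=spotter.masks_of(n,"spray"); r=fitcyl({n:m[0]["region"]},SP,[640,-190]); print(n,"spray",r,wr(r[0]))
for w in ((-100,-80,316),(-50,-142,300),(-50,-142,245)): print(w,delta(rw(*w)).round(1))
```

```text
t 24.2 p [549.2  -8.3 318.4] rot [-176.21  -23.76   -9.72] q [ -2.6   0.8 100.6   1.1  54.6  95.8] F [ 0.3 -0.8  0.8] w 0.4
toolz [ 0.407 -0.003 -0.913] toolx [ 0.902 -0.155  0.403]
[-134.61636254  -19.99832465  318.41714543]
scene (array([664.037044  ,  -1.23459471]), np.float64(0.2795741324921136)) [-22.57137318   6.00553661]
scene spray (array([ 649.42352295, -198.8494873 ]), np.float64(0.07771739130434785)) [  -4.21200505 -191.2966032 ]
top (array([685.32679915, -11.42174768]), np.float64(0.05105105105105101)) [ 0.11294972 -0.5100796 ]
top spray (array([ 650.45492172, -196.21614456]), np.float64(0.15458276333789334)) [  -3.63157498 -188.5286837 ]
(-100, -80, 316) [33.7 60.6  8.9]
(-50, -142, 300) [ 73.4 124.6  39.4]
(-50, -142, 245) [ 51.5 127.9  89.8]
```

View pics/scene7.png

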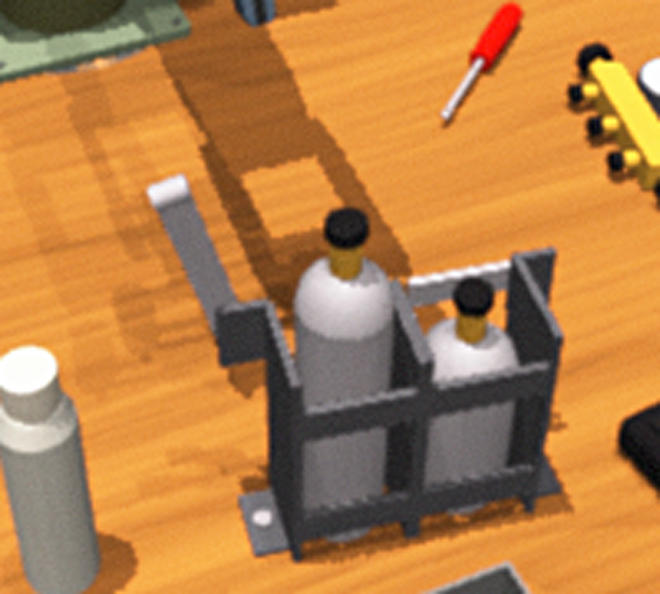

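View pics/top7.png

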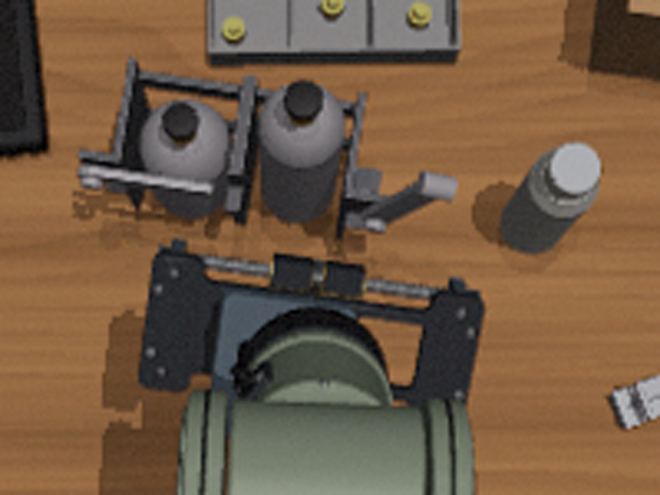

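Request:
apply_moves(
  plan=[
    {"jaw": 1, "delta_pos": [17, 30, 4], "spin": 0},
    {"jaw": 1, "delta_pos": [34, 60, 9], "spin": 0},
    {"jaw": 1, "delta_pos": [54, 92, 22], "spin": 0},
    {"jaw": 1, "delta_pos": [73, 125, 39], "spin": 0},
    {"jaw": 1, "delta_pos": [65, 126, 58], "spin": 0},
    {"jaw": 1, "delta_pos": [57, 127, 77], "spin": 0},
    {"jaw": 1, "delta_pos": [51, 128, 90], "spin": 0},
    {"jaw": 1, "delta_pos": [51, 128, 90], "spin": 0},
  ],
)

```text
time_s: 25.5
ee_pos: [611.2, -142.3, 242.3]
ee_rot: [-176.2, -23.2, -9.7]
force: [-0.6, -0.2, -0.8]
gripper_width: 0.6
```

Run:
```python
from h import *
show(); s,p,R=st(); print(wr(p))
for n in ("scene","top"):
    im=cams.grab_frame(n); cv2.imwrite(f"pics/{n}8.png",cv2.resize(im[150:330,200:400] if n=="scene" else im[80:230,200:400],None,fx=3.3,fy=3.3,interpolation=cv2.INTER_CUBIC)[:,:,::-1])
for c in ((-125,246),(-105,248),(-88,250),(-73,252),(-54,252),(-36,247),(-19,239),(-2,227),(10,213),(21,197),(27.4,174.6),(28,161),(28,158)):
    w=(-50,c[0]-13.5,c[1]-2.2); print(c,delta(rw(*w)).round(1))
```

```text
t 25.5 p [ 611.2 -142.3  242.3] rot [-176.22  -23.23   -9.71] q [-17.9  11.3  99.3   9.5  47.2  76. ] F [-0.6 -0.2 -0.8] w 0.6
toolz [ 0.399 -0.001 -0.917] toolx [ 0.906 -0.155  0.394]
[ -51.27969815 -141.86082092  242.30087895]
(-125, 246) [-0.4 -3.4  1.2]
(-105, 248) [  0.3 -23.5   0.7]
(-88, 250) [  1.1 -40.6  -0. ]
(-73, 252) [  1.8 -55.7  -0.9]
(-54, 252) [  1.8 -74.6   0.3]
(-36, 247) [ -0.3 -92.3   6. ]
(-19, 239) [  -3.5 -108.8   14.5]
(-2, 227) [  -8.3 -125.    26.5]
(10, 213) [ -13.9 -136.1   40.1]
(21, 197) [ -20.3 -146.2   55.5]
(27.4, 174.6) [ -29.3 -151.2   76.4]
(28, 161) [ -34.7 -151.    88.9]
(28, 158) [ -35.9 -150.8   91.6]
```

View pics/scene8.png

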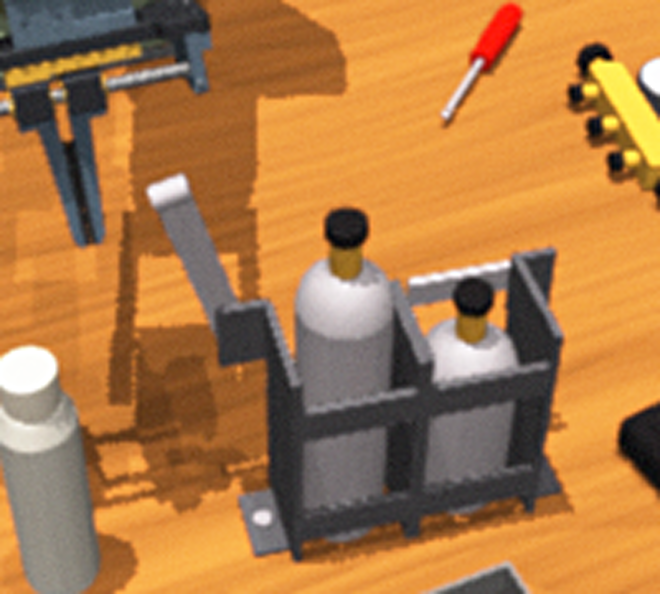

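View pics/top8.png

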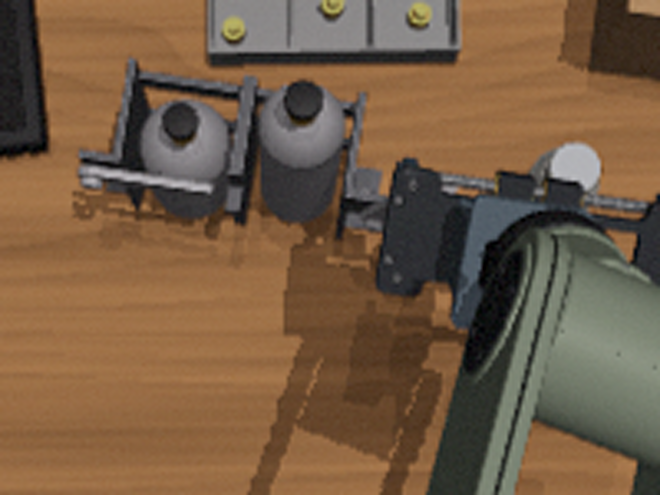

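Request:
apply_moves(
  plan=[
    {"jaw": 1, "delta_pos": [0, -20, 1], "spin": 0},
    {"jaw": 1, "delta_pos": [1, -40, 0], "spin": 0},
    {"jaw": 1, "delta_pos": [2, -56, -1], "spin": 0},
    {"jaw": 1, "delta_pos": [2, -75, 0], "spin": 0},
    {"jaw": 1, "delta_pos": [0, -92, 6], "spin": 0},
    {"jaw": 1, "delta_pos": [-3, -109, 14], "spin": 0},
    {"jaw": 1, "delta_pos": [-8, -125, 26], "spin": 0},
    {"jaw": 1, "delta_pos": [-14, -136, 40], "spin": 0},
  ],
)

```text
time_s: 26.6
ee_pos: [636.4, -5.5, 212.4]
ee_rot: [-176.2, -23.7, -9.7]
force: [-1.0, -0.5, 1.0]
gripper_width: 0.3
```

Run:
```python
from h import *
show(); s,p,R=st(); print(wr(p))
for n in ("scene","top"):
    im=cams.grab_frame(n); cv2.imwrite(f"pics/{n}9.png",cv2.resize(im[150:330,200:400] if n=="scene" else im[80:230,200:400],None,fx=3.3,fy=3.3,interpolation=cv2.INTER_CUBIC)[:,:,::-1])
for c in ((10,213),(21,197),(27.4,174.6),(28,161),(28,158),(28,156)):
    w=(-50,c[0]-13.5,c[1]-2.2); print(c,delta(rw(*w)).round(1))
```

```text
t 26.6 p [636.4  -5.5 212.4] rot [-176.22  -23.73   -9.68] q [ -1.8  12.9 102.    0.9  41.1  96.5] F [-1.  -0.5  1. ] w 0.3
toolz [ 0.407 -0.003 -0.913] toolx [ 0.902 -0.154  0.402]
[-49.07719644  -2.73326762 212.41037376]
(10, 213) [ 1.6  0.7 -1. ]
(21, 197) [-4.7 -9.3 14.4]
(27.4, 174.6) [-13.6 -14.4  35.3]
(28, 161) [-19.  -14.2  47.8]
(28, 158) [-20.2 -14.   50.6]
(28, 156) [-21.  -13.9  52.4]
```

View pics/scene9.png

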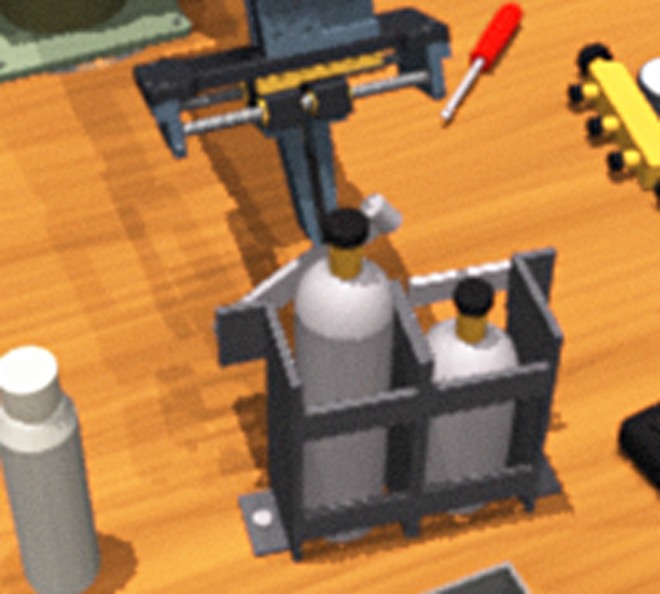

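View pics/top9.png

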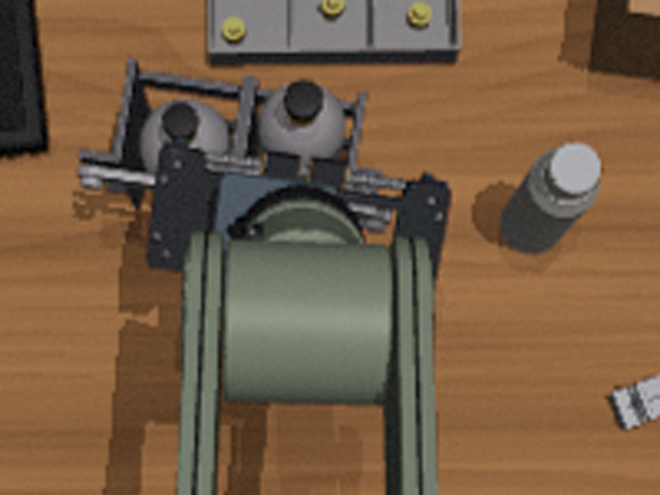

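Request:
apply_moves(
  plan=[
    {"jaw": 1, "delta_pos": [-4.7, -9, 14], "spin": 0},
    {"jaw": 1, "delta_pos": [-9, -12, 25], "spin": 0},
    {"jaw": 1, "delta_pos": [-13.6, -14, 35], "spin": 0},
    {"jaw": 1, "delta_pos": [-16.5, -14, 42], "spin": 0},
    {"jaw": 1, "delta_pos": [-19, -14, 48], "spin": 0},
    {"jaw": 1, "delta_pos": [-20, -14, 50.5], "spin": 0},
    {"jaw": 1, "delta_pos": [-21, -14, 52.5], "spin": 0},
    {"jaw": 1, "delta_pos": [-21, -14, 52.5], "spin": 0},
  ],
)

```text
time_s: 27.7
ee_pos: [638.9, 11.4, 160.1]
ee_rot: [-176.2, -23.7, -9.6]
force: [-19.9, 0.7, 32.8]
gripper_width: 0.3
```

Run:
```python
from h import *
show(); s,p,R=st(); print(wr(p)); print(delta(p+[0,0,-3]))
for n in ("scene",):
    im=cams.grab_frame(n); cv2.imwrite(f"pics/{n}10.png",cv2.resize(im[150:330,200:400] if n=="scene" else im[80:230,200:400],None,fx=3.3,fy=3.3,interpolation=cv2.INTER_CUBIC)[:,:,::-1])
```

```text
t 27.7 p [638.9  11.4 160.1] rot [-176.23  -23.75   -9.63] q [ 1.000e-01  1.590e+01  1.061e+02 -3.000e-01  3.390e+01  9.910e+01] F [-19.9   0.7  32.8] w 0.3
toolz [ 0.407 -0.002 -0.913] toolx [ 0.902 -0.153  0.403]
[-49.41956804  14.32718366 160.13570978]
[-1.20810147  0.18066304  2.74004593]
```

View pics/scene10.png

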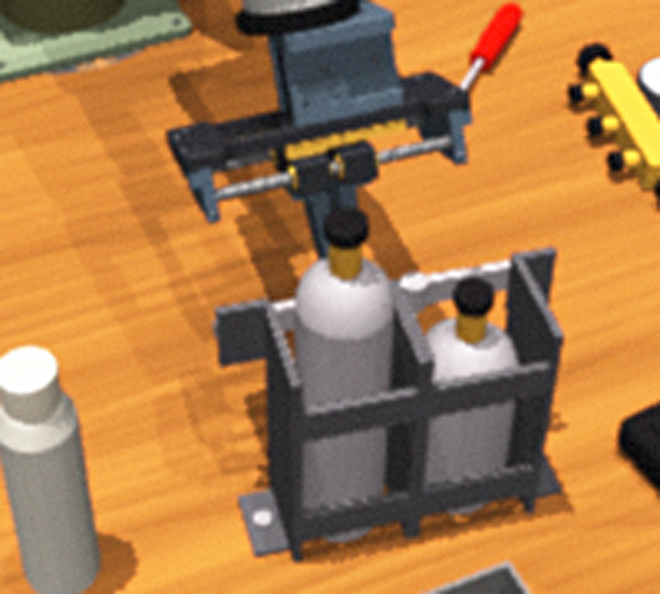

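Bar seated: 33 N against a hard stop, with its top edge at about 161–162 mm. Retracting.

Request:
apply_moves(
  plan=[
    {"jaw": 1, "delta_pos": [0, 0, -15], "spin": 0},
    {"jaw": 1, "delta_pos": [0, 0, -45], "spin": 0},
    {"jaw": 1, "delta_pos": [0, 0, -85], "spin": 0},
    {"jaw": 1, "delta_pos": [0, 0, -130], "spin": 0},
    {"jaw": 1, "delta_pos": [-30, 0, -170], "spin": 0},
    {"jaw": 1, "delta_pos": [-60, 0, -200], "spin": 0},
    {"jaw": 1, "delta_pos": [-80, 0, -220], "spin": 0},
    {"jaw": 1, "delta_pos": [-80, 0, -220], "spin": 0},
  ],
)

```text
time_s: 28.75
ee_pos: [476.4, 24.2, 330.1]
ee_rot: [-176.2, -23.9, -9.6]
force: [1.4, -0.5, 0.1]
gripper_width: 0.4
```

Run:
```python
from h import *
show()
for n in ("scene","top"):
    im=cams.grab_frame(n); cv2.imwrite(f"pics/{n}11f.png",im[:,:,::-1]); cv2.imwrite(f"pics/{n}11.png",cv2.resize(im[180:330,230:380] if n=="scene" else im[80:190,210:350],None,fx=4 if n=="scene" else 5,fy=4 if n=="scene" else 5,interpolation=cv2.INTER_CUBIC)[:,:,::-1])
    m=spotter.masks_of(n,"oxygen")
    if m: r=fitcyl({n:m[0]["region"]},OX,[680,-8]); print(n,r,wr(r[0]))
    print(n,"bar top edge expected px",proj(n,np.array([rw(-45,y,161) for y in (-51,0,36,68)])).round(1).tolist())
```

```text
t 28.75 p [476.4  24.2 330.1] rot [-176.2   -23.92   -9.63] q [  2.3  -6.6 105.8  -1.3  56.6 101.6] F [ 1.4 -0.5  0.1] w 0.4
toolz [ 0.41  -0.002 -0.912] toolx [ 0.901 -0.153  0.405]
scene (array([668.83332729,  -3.42000294]), np.float64(0.25807707279096925)) [-17.47909074   4.64575644]
scene bar top edge expected px [[274.6, 244.8], [298.4, 240.5], [314.8, 237.5], [329.3, 234.9]]
top (array([682.20092773,  -9.09130859]), np.float64(0.1987951807228916)) [-3.35609941  1.26972843]
top bar top edge expected px [[309.9, 143.1], [288.3, 139.8], [273.0, 137.5], [259.5, 135.4]]
```

View pics/scene11.png

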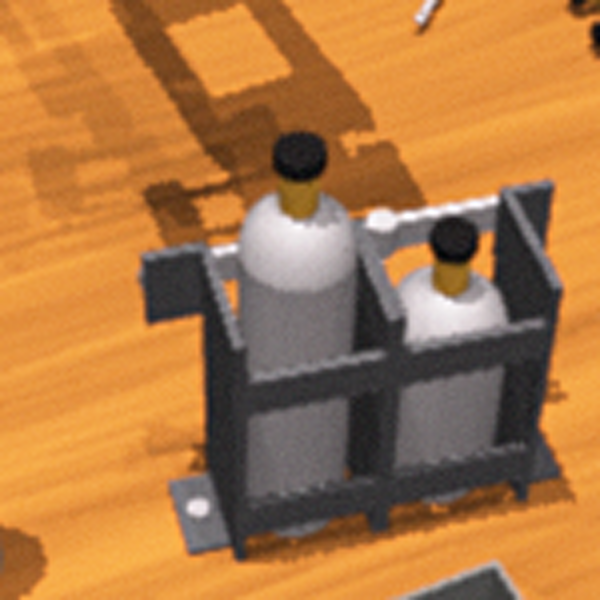

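View pics/top11.png

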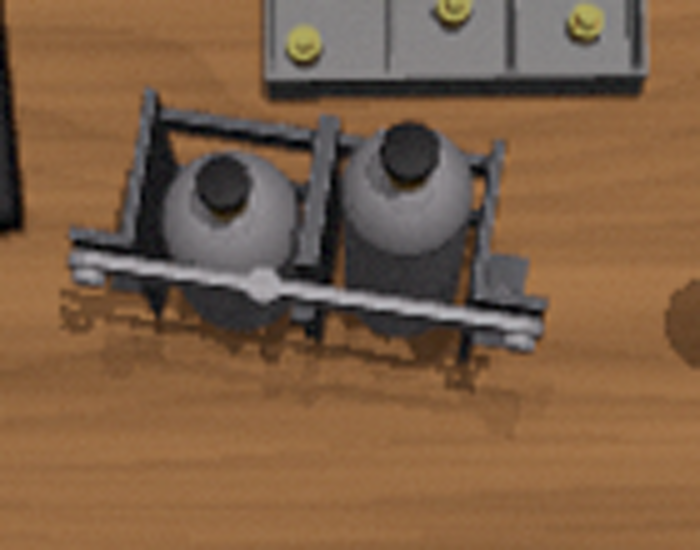

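View pics/top11f.png

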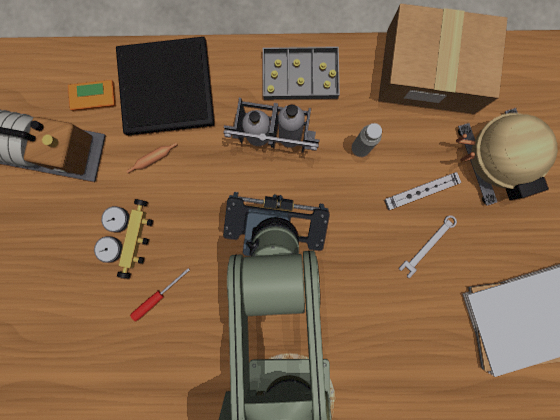

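```bash
python3 -c "
from workcell import env
print(env.job_done()); print(env.state()['time_s'])"
```

```text
the job is handed in; nothing more can be done
None
the job is handed in; nothing more can be done
```

The oxygen cylinder stands against the back of the empty bay and the retaining bar is shut across it. I handed the job in at about 29 s, with the arm clear of everything.

**How it was done**
- **Tilting the tool:** with the tool straight down, the gripper body would have hit the tall cylinder before the fingers could push low. I drove the arm repeatedly to the edge of its reach, in free air, until the tool leaned about 24° forward.
- **Parking the cylinder:** I pushed it with the fingertips about 20 mm above the bench, at 4–5 N. It went diagonally to the bay's centre line, then straight in.
- **Shutting the bar:** I pushed the bar over from its outer side and pressed it down into the keeper.

**Last checks**
- **Cylinder home:** pushing harder (about 9 N) moved nothing more. The moment reading put the contact at the fingertips, so I took it as resting on the back rail. The unobstructed top view put it within about 1 mm of home. It looked upright in every picture.
- **Bar shut:** it met a hard stop at 33 N with its top edge at about 161–162 mm. In the top picture it lies in line with the left bay's shut bar.
- **Other things:** the final top view shows the other items where they were.

**Checks that disagreed**
- **Cylinder position:** the scene-camera fits, partly blocked by the rack, put it 7 to 23 mm short of home. The last top-view fit, with the bar across the cylinder, read 3 mm short. I trusted the clear top view and the force check.
- **Rack position:** this is known only to about 2 mm along the bay.

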